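# Get the match clock out from behind the deck boxes

## Robot

A 7-joint arm with a two-finger parallel gripper is mounted at the origin on the work surface. World frame = base frame: x ahead of the robot, y to its left, z up, the work surface at z = 0. Lengths are in m, angles in rad, forces in N, time in s.
With the tool pointing down it reaches from about 0.35 to 0.9 m from the base axis. Payload 19.9 kg.
Tool frame: the origin (TCP) lies midway between the tips of the shut fingers; the grasp point (between the pads) lies 19 mm behind it (manip.grip_point_offset is the distance from the TCP to the grasp point, in m); z points along the fingers, y is the direction in which the jaws open and shut (so a half turn about z gives the same grasp; the last joint's range is limited). The gripper opens to 94 mm and grips with 3 to 60 N. Pads are 16 mm wide; open, the fingers measure 119 mm over their backs; the gripper's body (75 mm by 177 mm) begins 78 mm behind the grasp point.
Start: joints at [1.188, 0.417, -0.01, 1.614, 0.005, 1.111, -0.053], TCP at [0.209, -0.589, 0.205] pointing down, gripper open.
Joint ranges: [-2.81, 2.81], [-0.39, 2.02], [-1.27, 1.25], [0.06, 2.57], [-1.19, 4.33], [0.19, 2], [-2.82, 2.82]. Speed limits (rad/s): [1.89, 1.89, 2.39, 2.39, 3.01, 3.01, 3.01].

## Interface

Orientations are given as a unit quaternion [x, y, z, w].
In Python, from rig import manip, viewer, finish_job gives the robot as it stands.
- The arm moves only by the tool carry_out, never from a script. Its argument "rows" is one flat list of numbers, 7 for each row, row after row: the shift along the tool's x, y, z each as a share of 0.6 m, from -1 to 1, then the turn, a rotation vector about the tool's x, y, z each as a share of pi rad, from -1 to 1, then the gripper command: -1 is shut, 1 is fully open, values between are in proportion. A call has 1 to 5 rows; each row is the pose to reach, as a shift and turn from the pose commanded when the call began, along the tool's axes at that moment, turning the shorter way round; what a row does not reach only later rows make up. A row lasts 1/8 s, in which the tool goes at most 62.5 mm and 10.7 degrees, less where a joint would pass 70% of its speed; a pose out of reach is approached as far as the arm can. A call with a number of a shift or a turn outside -1 to 1 is refused whole. A call with a gripper value outside its range is refused whole. The fingers move at their own pace and stop on an object; the grip force is fixed at half the most. Time passes only in rows, so rows that repeat a pose let the fingers close. It gives the time, the measured TCP pose, the force and the opening at its end, in the units of the state.
- manip.sense(): the state, without advancing time (a new reading comes with each control period).
- viewer.grab_frame(name): name is "scene" or "top"; returns the picture (420x560x3 uint8, red, green, blue); there is no depth.
- viewer.get_calibration(name): a dict with "fx", "fy", "cx", "cy" (pixels), "dist" ([k1, k2, p1, p2, k3] as OpenCV has them; the pictures are not rectified), "xyz" and "orientation" of the camera in the world. Camera axes: x right, y up, looking along -z (the intrinsics and any distortion apply to the point x, -y, -z); pixel columns grow to the right and rows downward; lengths in m; the calibration is good to about 2 mm. A picture is of the moment at which its call begins. get_calibration takes no time and is no camera call.
- finish_job(): hands the job in, once; it reports no verdict.
The state is a dict: "t": time; "joint_positions": joint angles; "qvel": joint speeds; "effort": joint torques, N m; "ee_pos": TCP position; "tcp_rot": TCP orientation; "ft_force": force on the tool from outside, world axes, zero at the start; "moment": the same for the moment, N m; "opening": finger opening in m.
Only numpy, scipy, OpenCV 4.12 (cv2) and the standard library are available. Lean on these libraries where they do the work, as an engineer would, in place of code of your own. Each camera call takes 0.05 s, during which the arm holds its last target.

## Task

The match clock lies in the wooden kit tray behind three deck boxes. Stand all three deck boxes upright on the black square mat to make room, then lift the clock out and set it, the right way up, lengthwise in the middle of the white hand-out tray; only then put every deck box back in the kit tray, upright and exactly where it stood before. Set things down without dropping them or tipping them over, and leave the cards, the chest and the dice cup alone.

Things in the scene. Friction and masses are not known exactly. Their poses are not given: they have to be found in the camera images.
- deck_red: Red hard-plastic deck box full of cards, 140 to 260 g, with a darker lid panel on top: 46 (x) by 70 (y) by 96 high, straight upright sides. Origin: centre of its underside; z up. At the start it stands upright in the front row of the kit tray, its x axis along the tray's x axis (its underside 5 above the table), in one of three neighbouring places whose centres are 82 apart along the tray's y; which colour stands in which place changes. (Sizes in mm.)
- deck_green: Green hard-plastic deck box full of cards, 140 to 260 g, with a darker lid panel on top: 46 (x) by 70 (y) by 96 high, straight upright sides. Origin: centre of its underside; z up. At the start it stands upright in the front row of the kit tray, its x axis along the tray's x axis (its underside 5 above the table), in one of three neighbouring places whose centres are 82 apart along the tray's y; which colour stands in which place changes. (Sizes in mm.)
- deck_yellow: Yellow hard-plastic deck box full of cards, 140 to 260 g, with a darker lid panel on top: 46 (x) by 70 (y) by 96 high, straight upright sides. Origin: centre of its underside; z up. At the start it stands upright in the front row of the kit tray, its x axis along the tray's x axis (its underside 5 above the table), in one of three neighbouring places whose centres are 82 apart along the tray's y; which colour stands in which place changes. (Sizes in mm.)
- clock: Match clock, near-black plastic, 210 to 390 g: 48 (x) by 160 (y) by 50 high with upright sides, two white keys standing 6 higher on top, two pale displays on its -x face. Origin: centre of its underside; z up. At the start it lies in the kit tray with its length along the tray's y, 5 or so behind the backs of the deck boxes, too close for a finger between; behind it there are about 33 free before the tray's back wall. It has to be pinched across its 48 side. (Sizes in mm.)
- kit_tray: Plywood kit tray, fixed for the run: outside 148 (x) by 258 (y), floor 5 thick with a grey lining, front and back walls 4 thick and 18 high, end walls (+y and -y) 4 thick and 45 high, all measured from the table. Origin: centre of its underside, on the table. The deck boxes stand in its -x half (centres at x = -39 in its frame), the clock behind them (x = +13). (Sizes in mm.)
- side_mat: Black square rubber mat with a grey edge stitch, fixed: 200 by 200 by 3 thick, empty at the start. Origin: centre of its underside, on the table. It holds three deck boxes, for instance two and one in rows 90 apart. (Sizes in mm.)
- handout_tray: Shallow white plastic tray, fixed, empty at the start: outside 92 (x) by 200 (y) by 14 high, walls 4, floor 4 thick, so 84 by 192 inside. Origin: centre of its underside, on the table. The clock goes in with its length along this tray's y, either way round. (Sizes in mm.)
- cards: Bystander: loose pile of cards with a purple and gold back, 64 by 89 by 25 high. Origin: centre of its underside. Leave alone. (Sizes in mm.)
- chest: Bystander: dark reddish-brown wooden chest, closed, 99 by 174 by 72 high. Origin: centre of its underside. Leave alone. (Sizes in mm.)
- dice_cup: Bystander: brown open dice cup, 72 across the rim, 85 high. Origin: centre of its underside. Leave alone. (Sizes in mm.)
Mind the look-alikes: they are no part of the job. Of the things that look like the clock, the larger one is meant.

How it is judged:
On the way, in this order (a step that is already met when the one before it is completed fails the run):
1. all three deck boxes stand upright on the black mat, let go (x of deck_red in the frame of side_mat between -0.085 and 0.085 m and y of deck_red in the frame of side_mat between -0.085 and 0.085 m and height (world z) of each of deck_red, deck_green, deck_yellow below 0.01 m and angle between each of deck_red, deck_green, deck_yellow's own z axis and vertical below 0.1 rad and contact force between each of deck_red, deck_green, deck_yellow and the fingers below 0.1 N and x of deck_green in the frame of side_mat between -0.085 and 0.085 m and y of deck_green in the frame of side_mat between -0.085 and 0.085 m and x of deck_yellow in the frame of side_mat between -0.085 and 0.085 m and y of deck_yellow in the frame of side_mat between -0.085 and 0.085 m), for 0.2 s.
2. the clock lies in the white tray, let go, the deck boxes still on the mat (all of step 1 and horizontal distance between clock and handout_tray below 0.015 m and height (world z) of clock below 0.01 m and angle between clock's own z axis and vertical below 0.1 rad and angle between the y axis of clock and the y axis of handout_tray, either way round below 0.17 rad and contact force between clock and the fingers below 0.1 N), for 0.2 s.
At the end, for the whole second after the job is handed in: Clock right way up on the white tray's floor, within 15 mm of its centre and 0.17 rad of its length; each deck box upright within 12 mm of its own starting place and 0.17 rad of square with the kit tray; cards, chest and cup within 15 mm of their places; all let go and at rest (horizontal distance between clock and handout_tray below 0.015 m and height (world z) of clock below 0.01 m and angle between each of clock, deck_red, deck_green, deck_yellow's own z axis and vertical below 0.1 rad and angle between the y axis of clock and the y axis of handout_tray, either way round below 0.17 rad and contact force between each of clock, deck_red, deck_green, deck_yellow and the fingers below 0.1 N and linear speed of each of clock, deck_red, deck_green, deck_yellow below 0.03 m/s and angular speed of each of clock, deck_red, deck_green, deck_yellow below 0.2 rad/s and distance of each of deck_red, deck_green, deck_yellow from where it was at the start of the episode below 0.012 m and angle between the y axis of each of deck_red, deck_green, deck_yellow and the y axis of kit_tray, either way round below 0.17 rad and distance of each of cards, chest, dice_cup from where it was at the start of the episode below 0.015 m); the robot touches nothing.
It fails at once if the cards, the chest or the dice cup are disturbed (moved over 15 mm) (distance of any of cards, chest, dice_cup from where it was at the start of the episode above 0.015 m).
It fails at once if a deck box or the clock is tipped over (angle between any of deck_red, deck_green, deck_yellow, clock's own z axis and vertical above 0.6 rad).
It fails at once if a deck box or the clock is dropped (falls freely faster than 0.6 m/s) ((linear speed of deck_red above 0.6 m/s and contact force between deck_red and anything else below 0.05 N) or (linear speed of deck_green above 0.6 m/s and contact force between deck_green and anything else below 0.05 N) or (linear speed of deck_yellow above 0.6 m/s and contact force between deck_yellow and anything else below 0.05 N) or (linear speed of clock above 0.6 m/s and contact force between clock and anything else below 0.05 N)).
It also fails if it takes over 144 s, if anything falls off the work surface, if the arm or the gripper's body presses on something with over 40 N, if the wrist force passes 120 N, or if a joint passes its speed limit or range.

## Working session

There is one attempt and no reset: what is moved stays moved. The work goes in short steps, Python scripts to look and compute and a tool call to move; the robot and the scene stay as the last step left them, time stands still between calls to the robot, and variables do not carry over. Pictures are saved under pics/ and viewed, and the job is handed in when it is done.

Besides the shell and the picture viewer there is one more tool, called after "Request:" as name(argument=value, ...) on one line, values as JSON. carry_out: Moves the arm, as the interface text tells. Shift numbers are shares of 0.6 m and turn numbers shares of pi rad, none past 1 either way. Its arguments: {"type":"object","properties":{"rows":{"type":"array"}},"required":["rows"]}

```bash
mkdir -p pics; ls; python3 - <<'E'
from rig import manip, viewer
import cv2
for n in ("scene","top"):
    im=viewer.grab_frame(n); cv2.imwrite(f"pics/{n}0.png",im[:,:,::-1]); print(n,viewer.get_calibration(n))
print(manip.sense(), manip.grip_point_offset)
E
```

```text
pics
scene {'fx': 423.5499804711116, 'fy': 423.5499804711116, 'cx': 273.50651544377786, 'cy': 207.42449238184736, 'dist': array([0.03754694, 0.        , 0.        , 0.        , 0.        ]), 'xyz': array([1.05485596, 0.49494689, 0.66951731]), 'orientation': array([0.16134722, 0.38533276, 0.84110535, 0.34355136])}
top {'fx': 443.53376563119264, 'fy': 443.53376563119264, 'cx': 280.82814065622676, 'cy': 217.80681212790267, 'dist': array([0.0160526, 0.       , 0.       , 0.       , 0.       ]), 'xyz': array([ 0.47251782, -0.00276438,  1.10708668]), 'orientation': array([ 0.02643926, -0.03646634, -0.69729354,  0.71536906])}
{'t': 0.1, 'joint_positions': array([ 1.18847998,  0.41792414, -0.01033307,  1.61410636,  0.00473082,
        1.11070881, -0.05297274]), 'qvel': array([-4.28942842e-04, -2.46632660e-03, -6.46312178e-05, -1.60619168e-03,
       -1.47506313e-03,  1.41906508e-06, -1.27648444e-03]), 'effort': array([ 1.65523630e-03, -8.52579761e+01,  6.39753118e-01, -4.26692176e+01,
       -4.89382935e-02,  1.64237194e-02,  2.01710882e-04]), 'ee_pos': array([ 0.2087937 , -0.58872945,  0.20488477]), 'tcp_rot': array([ 9.85508995e-01,  1.69622246e-01, -1.45196674e-04, -5.42560547e-04]), 'ft_force': array([0.43274779, 0.25954116, 0.1806193 ]), 'moment': array([1.52632470e-05, 3.82594568e-02, 2.94297131e-02]), 'opening': 0.09413298086948559} 0.0188
```

View pics/top0.png

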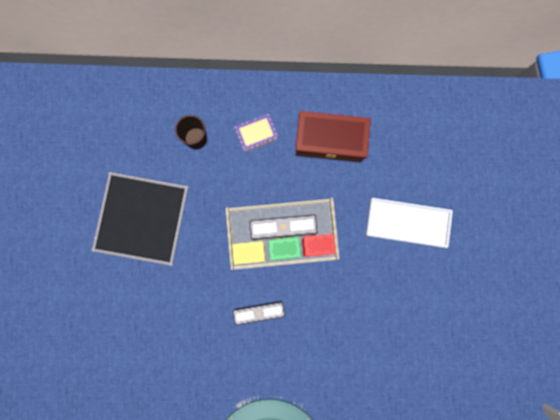

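View pics/scene0.png

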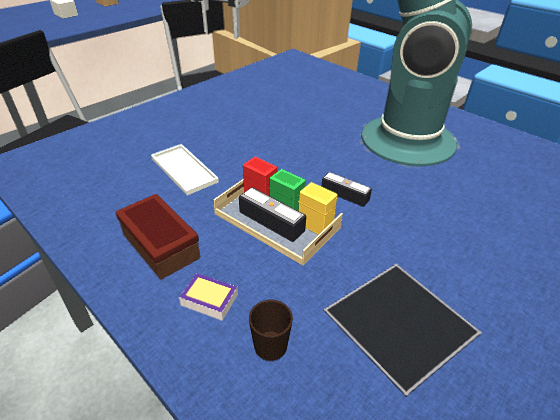

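The top view shows the mat centred near (141,219), the kit tray near (282,234) with yellow, green and red boxes from left to right, and the clock behind them at (283,227). The white tray is near (410,222), and the small look-alike at (259,313) gets ignored. Next I'll measure these.

```bash
cat > h.py <<'E'
import numpy as np, cv2
from scipy.spatial.transform import Rotation as R
from rig import manip, viewer
D=np.diag([1,-1,-1.])
def cam(n):
    c=viewer.get_calibration(n); K=np.array([[c['fx'],0,c['cx']],[0,c['fy'],c['cy']],[0,0,1]])
    Rm=R.from_quat(c['orientation']).as_matrix()@D   # cv cam->world
    return K,np.array(c['dist']),Rm,np.array(c['xyz'])
def unproj(n,px,z):
    K,d,Rm,o=cam(n); p=cv2.undistortPoints(np.array(px,float).reshape(-1,1,2),K,d)[:,0]
    v=np.c_[p,np.ones(len(p))]@Rm.T; s=(np.asarray(z)-o[2])/v[:,2]
    return o+v*s[:,None]
def proj(n,P):
    K,d,Rm,o=cam(n); q=(np.array(P,float).reshape(-1,3)-o)@Rm
    return cv2.projectPoints(q,np.zeros(3),np.zeros(3),K,d)[0][:,0]
def grab(n,f=None):
    im=viewer.grab_frame(n)[:,:,::-1].copy()
    if f: cv2.imwrite('pics/'+f,im)
    return im
def box(sx,sy,z0,z1,x,y,yaw):
    c,s=np.cos(yaw),np.sin(yaw); out=[]
    for z in (z0,z1):
        for a,b in ((-1,-1),(1,-1),(1,1),(-1,1)):
            u,v=a*sx/2,b*sy/2; out.append((x+c*u-s*v,y+s*u+c*v,z))
    return np.array(out)
E
python3 - <<'E'
from h import *
im=cv2.imread('pics/top0.png')
for nm,(x,y,w,h) in dict(kit=(215,190,140,90),mat=(85,165,110,105),hand=(355,190,110,65)).items():
    k=6 if nm!='mat' else 5
    c=cv2.resize(im[y:y+h,x:x+w],None,fx=5.5,fy=5.5,interpolation=cv2.INTER_CUBIC)
    cv2.imwrite(f'pics/c_{nm}.png',c)
hsv=cv2.cvtColor(im,cv2.COLOR_BGR2HSV)
print(hsv[253,248],hsv[249,285],hsv[246,320],hsv[219,141],hsv[222,410],hsv[234,350])
E
```

```text
[ 29 107 255] [ 68 115 213] [  0 154 244] [116  29  61] [  0   0 255] [111 121 167]
```

View pics/c_kit.png

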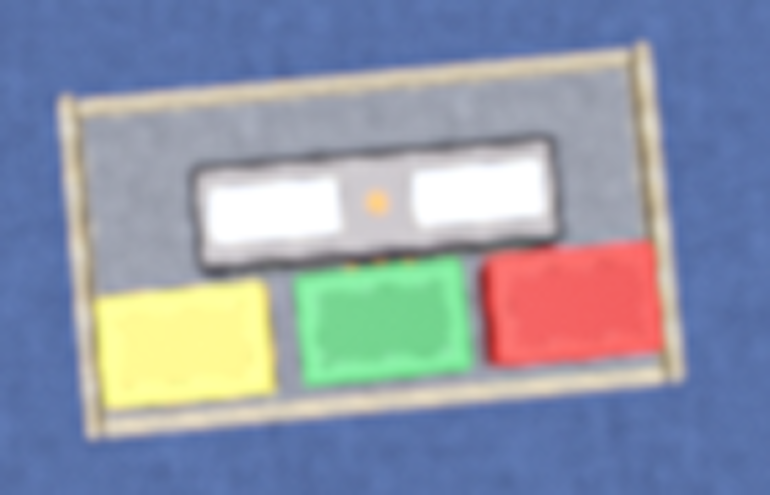

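View pics/c_hand.png

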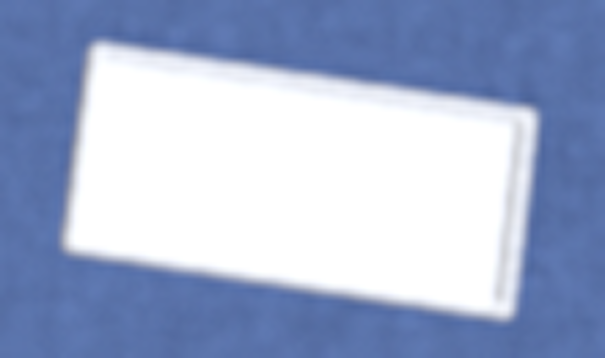

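View pics/c_mat.png

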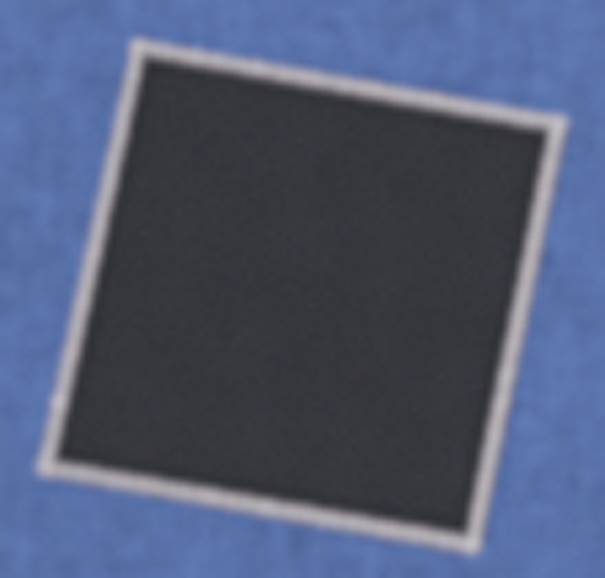

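```bash
cat >> h.py <<'E'
from scipy.optimize import least_squares, minimize
def fitcorners(n,px,sx,sy,z,yaw0):
    """px corners order (-,-),(+,-),(+,+),(-,+)"""
    P=unproj(n,px,np.full(4,z)); c=P.mean(0)
    f=lambda q:(box(sx,sy,z,z,*q)[:4,:2]-P[:,:2]).ravel()
    r=least_squares(f,[c[0],c[1],yaw0]); return r.x, np.abs(r.fun).max()
def softmask(im,hue,name):
    hsv=cv2.cvtColor(im,cv2.COLOR_BGR2HSV).astype(int)
    lo,hi,s=hue; m=(hsv[...,1]>s)&(hsv[...,2]>60)
    h=hsv[...,0]
    m&=((h>=lo)&(h<=hi)) if lo<hi else ((h>=lo)|(h<=hi))
    m=m.astype(np.uint8)
    nl,l,st,_=cv2.connectedComponentsWithStats(m)
    return m,l,st
HUES=dict(red=(172,8,90),green=(48,85,70),yellow=(20,38,60))
def fitmask(n,mask,roi,sx,sy,z0,z1,q0,S=8):
    x0,y0,x1,y1=roi; m=mask[y0:y1,x0:x1].astype(float)
    def cost(q):
        p=proj(n,box(sx,sy,z0,z1,*q))
        h=cv2.convexHull(((p-[x0,y0]+.5)*S).astype(np.float32))
        r=np.zeros(((y1-y0)*S,(x1-x0)*S),np.uint8)
        cv2.fillConvexPoly(r,np.round(h*16-8).astype(np.int32),255,shift=4)
        r=cv2.resize(r,(x1-x0,y1-y0),interpolation=cv2.INTER_AREA)/255.
        return ((r-m)**2).sum()
    q0=np.array(q0,float)
    r=minimize(cost,q0,method='Nelder-Mead',options=dict(initial_simplex=q0+np.array([[0,0,0],[.008,0,0],[0,.008,0],[0,0,.08]]),xatol=1e-4,fatol=.05,maxiter=200))
    return r.x,r.fun
def mask(im,c):
    hsv=cv2.cvtColor(im,cv2.COLOR_BGR2HSV).astype(int); lo,hi,s=HUES[c]; h=hsv[...,0]
    m=(hsv[...,1]>s)&(hsv[...,2]>60)&(((h>=lo)&(h<=hi)) if lo<hi else ((h>=lo)|(h<=hi)))
    return m.astype(np.uint8)
E
python3 - <<'E'
from h import *
up=lambda pts,x,y:[((a+.5)/5.5-.5+x,(b+.5)/5.5-.5+y) for a,b in pts]
# order: (-x,-y)=bottom right,(+x,-y)=top right,(+,+)=top left,(-,+)=bottom left
kit,e=fitcorners('top',up([(684,381),(650,42),(60,95),(88,438)],215,190),.148,.258,.045,0); print('kit',kit,e)
clk,e=fitcorners('top',up([(562,240),(552,135),(192,165),(203,272)],215,190),.048,.160,.050,0); print('clk',clk,e)
mat,e=fitcorners('top',up([(475,553),(568,117),(133,38),(38,474)],85,165),.2,.2,.003,0); print('mat',mat,e)
hd,e=fitcorners('top',up([(514,322),(539,108),(90,40),(62,252)],355,190),.092,.2,.014,0); print('hand',hd,e)
im=cv2.imread('pics/top0.png')
rois=dict(yellow=(225,236,270,272),green=(265,230,303,266),red=(300,230,338,262))
c,s=np.cos(kit[2]),np.sin(kit[2])
for n,k in (('yellow',1),('green',0),('red',-1)):
    u,v=-.039,.082*k; q0=[kit[0]+c*u-s*v,kit[1]+s*u+c*v,kit[2]]
    q,f=fitmask('top',mask(im,n),rois[n],.046,.07,.005,.101,q0); print(n,'exp',np.round(q0,4),'fit',np.round(q,4),f)
u,v=.013,0; print('clock exp', kit[0]+c*u,kit[1]+s*u)
s_=cv2.imread('pics/scene0.png'); t=im.copy()
for nm,im2 in (('scene',s_),('top',t)):
    def dr(B,col):
        p=np.round(proj(nm,B)*16).astype(int)
        for a in range(4):
            for i,j in ((a,(a+1)%4),(a+4,(a+1)%4+4),(a,a+4)): cv2.line(im2,tuple(map(int,p[i])),tuple(map(int,p[j])),col,1,cv2.LINE_AA,4)
    dr(box(.148,.258,0,.045,*kit),(255,0,255)); dr(box(.048,.16,.005,.055,*clk),(255,255,0)); dr(box(.2,.2,0,.003,*mat),(0,255,255)); dr(box(.092,.2,0,.014,*hd),(0,0,255))
    for k in (-1,0,1):
        u,v=-.039,.082*k; dr(box(.046,.07,.005,.101,kit[0]+c*u-s*v,kit[1]+s*u+c*v,kit[2]),(0,0,0))
    cv2.imwrite(f'pics/ov_{nm}.png',cv2.resize(im2[130:410,60:480] if nm=='scene' else im2[80:350,80:480],None,fx=1.9,fy=1.9,interpolation=cv2.INTER_CUBIC))
E
```

```text
kit [ 0.53140111 -0.0205852   0.11753494] 0.000995219437755046
clk [ 0.5463946  -0.02285847  0.11302852] 0.001988775743319314
mat [ 0.56157948  0.33262089 -0.15612432] 0.0011338171827932064
hand [ 0.56736866 -0.33593585 -0.12612288] 0.0031905192518674186
yellow exp [0.4831 0.0563 0.1175] fit [0.4822 0.0576 0.1261] 16.84861207227989
green exp [ 0.4927 -0.0252  0.1175] fit [ 0.4939 -0.0252  0.1295] 16.536378316032298
red exp [ 0.5023 -0.1066  0.1175] fit [ 0.5037 -0.1058  0.1139] 23.75752402921953
clock exp 0.5443114176895911 -0.019060763201896976
```

View pics/ov_scene.png

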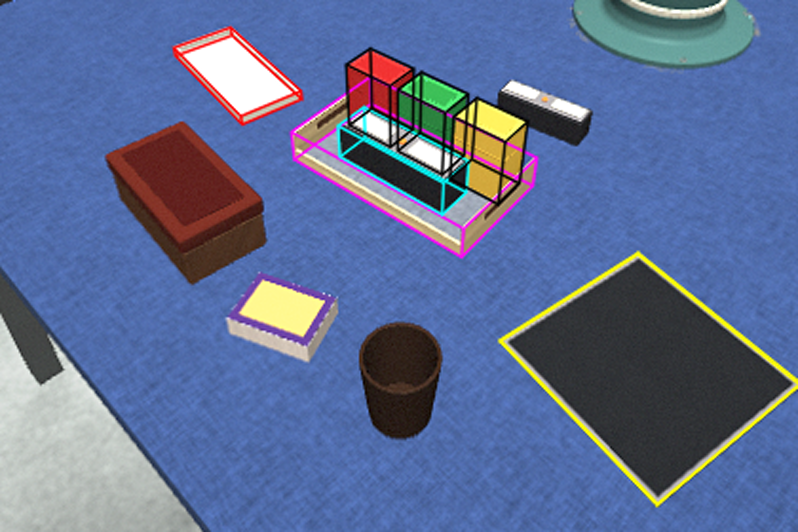

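View pics/ov_top.png

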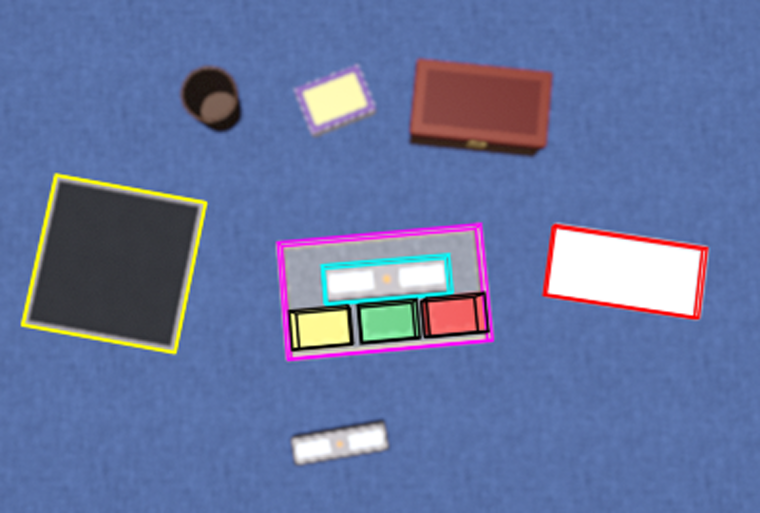

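Both overlays match the image edges to about 1–2 mm. The measured centres (x, y) and yaws are:

| Thing | Position (m) | Yaw (rad) |
|---|---|---|
| Kit tray | (0.531, -0.021) | 0.118 |
| Mat | (0.562, 0.333) | -0.156 |
| White tray | (0.567, -0.336) | -0.126 |

All grips will be across the boxes' x axis with the fingertips above the clock. First I'll write a helper that converts target poses into move numbers.

```bash
cat >> h.py <<'E'
KIT=(.5314,-.0206,.1175); MAT=(.5616,.3326,-.156); HAND=(.5674,-.3359,-.126)
def fr(F,u,v): c,s=np.cos(F[2]),np.sin(F[2]); return F[0]+c*u-s*v,F[1]+s*u+c*v
SLOT=dict(yellow=(.4827,.0569),green=(.4933,-.0252),red=(.5030,-.1062))
MS=dict(yellow=fr(MAT,-.045,.040),green=fr(MAT,-.045,-.040),red=fr(MAT,.045,0))
TK=.1185+np.pi/2; TM=MAT[2]+np.pi/2; TH=HAND[2]+np.pi/2
def state():
    s=manip.sense(); r=R.from_quat(s['tcp_rot']).as_matrix()
    th=np.arctan2(r[1,0],r[0,0])
    print('t %.2f'%s['t'],'tcp',np.round(s['ee_pos'],4),'th %.4f'%th,'tilt %.4f'%np.arccos(min(1,-r[2,2])),'F',np.round(s['ft_force'],1),'open %.4f'%s['opening']); return s,r,th
def plan(*wps):
    """wps: (x,y,z,theta,grip); None keeps the last"""
    s,r,th=state(); last=[*s['ee_pos'],th,0]; out=[]
    for w in wps:
        w=[l if a is None else a for a,l in zip(w,last)]; last=w
        d=r.T@(np.array(w[:3])-s['ee_pos'])/.6
        Rt=R.from_euler('z',w[3]).as_matrix()@np.diag([1,-1,-1.])
        rv=R.from_matrix(r.T@Rt).as_rotvec()/np.pi
        out.append([*np.round(d,3),*np.round(rv,3),w[4]])
    for o in out: print(', '.join('%g'%(x+0) for x in o)+',')
    return out
E
python3 - <<'E'
from h import *
x,y=SLOT['yellow']; print(MS,TK)
plan((x,y,.2,TK,1))
E
```

```text
{'yellow': (np.float64(0.5233611717874154), np.float64(0.37910582777382246)), 'green': (np.float64(0.5109317291100388), np.float64(0.30007729523822607)), 'red': (np.float64(0.6060535495512729), np.float64(0.32560843849397575))} 1.6892963267948966
t 0.10 tcp [ 0.2088 -0.5887  0.2049] th 0.3409 tilt 0.0011 F [0.4 0.3 0.2] open 0.0941
0.79, -0.861, 0.009, 0, 0, -0.429, 1,
```

Request:
carry_out(rows=[0.79,-0.861,0.009,0,0,-0.429,1,0.79,-0.861,0.009,0,0,-0.429,1,0.79,-0.861,0.009,0,0,-0.429,1,0.79,-0.861,0.009,0,0,-0.429,1,0.79,-0.861,0.009,0,0,-0.429,1])

```text
t: 0.72
ee_pos: [0.3314, -0.2995, 0.203]
tcp_rot: [0.801, 0.599, -0.0, 0.0]
ft_force: [0.8, -0.4, -0.2]
opening: 0.0939
```

```bash
python3 - <<'E'
from h import *
x,y=SLOT['yellow']
plan((x,y,.2,TK,1))
E
```

```text
t 0.72 tcp [ 0.3314 -0.2995  0.203 ] th 1.2844 tilt 0.0003 F [ 0.8 -0.4 -0.2] open 0.0939
0.641, 0.074, 0.005, 0, 0, -0.129, 1,
```

Request:
carry_out(rows=[0.641,0.074,0.005,0,0,-0.129,1,0.641,0.074,0.005,0,0,-0.129,1,0.641,0.074,0.005,0,0,-0.129,1,0.641,0.074,0.005,0,0,-0.129,1,0.641,0.074,0.005,0,0,-0.129,1])

```text
t: 1.35
ee_pos: [0.4552, -0.0127, 0.2007]
tcp_rot: [0.666, 0.746, -0.0, 0.0]
ft_force: [-0.1, -1.7, 0.3]
opening: 0.0939
```

```bash
python3 - <<'E'
from h import *
x,y=SLOT['yellow']
plan((x,y,.2,TK,1))
E
```

```text
t 1.35 tcp [ 0.4552 -0.0127  0.2007] th 1.6831 tilt 0.0004 F [-0.1 -1.7  0.3] open 0.0939
0.11, 0.058, 0.001, 0, 0, -0.002, 1,
```

Request:
carry_out(rows=[0.11,0.058,0.001,0,0,-0.002,1,0.11,0.058,0.001,0,0,-0.002,1,0.11,0.058,0.001,0,0,-0.002,1])

```text
t: 1.72
ee_pos: [0.4818, 0.0552, 0.1997]
tcp_rot: [0.663, 0.748, -0.0, -0.0]
ft_force: [0.2, -0.0, 0.4]
opening: 0.0939
```

```bash
python3 - <<'E'
from h import *
x,y=SLOT['yellow']
plan((x,y,.17,TK,1),(x,y,.13,TK,1),(x,y,.09,TK,1),(x,y,.073,TK,1))
E
```

```text
t 1.73 tcp [0.4818 0.0552 0.1997] th 1.6911 tilt 0.0009 F [ 0.2 -0.   0.4] open 0.0939
0.003, 0.002, 0.049, 0, 0, 0.001, 1,
0.003, 0.002, 0.116, 0, 0, 0.001, 1,
0.003, 0.002, 0.183, 0, 0, 0.001, 1,
0.003, 0.002, 0.211, 0, 0, 0.001, 1,
```

Request:
carry_out(rows=[0.003,0.002,0.05,0,0,0,1,0.003,0.002,0.116,0,0,0,1,0.003,0.002,0.183,0,0,0,1,0.003,0.002,0.211,0,0,0,1,0.003,0.002,0.211,0,0,0,1])

```text
t: 2.35
ee_pos: [0.4826, 0.0561, 0.0733]
tcp_rot: [0.664, 0.748, -0.001, -0.0]
ft_force: [0.5, 1.0, 0.8]
opening: 0.094
```

```bash
python3 - <<'E'
from h import *
state(); grab('top','p1.png'); im=grab('scene','p2.png')
a=cv2.imread('pics/p1.png')[180:290,200:360]; b=im[130:290,190:390]
cv2.imwrite('pics/p.png',np.vstack([cv2.resize(a,(480,330)),cv2.resize(b,(480,270))]) if 0 else np.hstack([cv2.resize(a,(400,275)),cv2.resize(b,(400,275))]))
E
```

```text
t 2.35 tcp [0.4826 0.0561 0.0733] th 1.6889 tilt 0.0014 F [0.5 1.  0.8] open 0.0940
```

View pics/p.png

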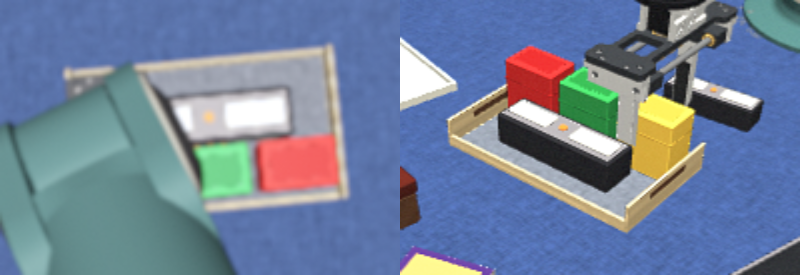

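```bash
python3 - <<'E'
from h import *
s,r,th=state(); p=s['ee_pos']
for k in (.047,.0595,-.047): print(k,(proj('scene',p+r[:,1]*k)-[190,130])*[2,275/160])
E
```

```text
t 2.45 tcp [0.4836 0.0566 0.0746] th 1.6892 tilt 0.0013 F [0.1 0.6 0.4] open 0.0939
0.047 [[228.5996239  142.38236792]]
0.0595 [[221.71757013 147.59950829]]
-0.047 [[276.9564838  105.73792542]]
```

The finger lands where the projection predicts. Closing.

Request:
carry_out(rows=[0,0,0,0,0,0,-1,0,0,0,0,0,0,-1,0,0,0,0,0,0,-1,0,0,0,0,0,0,-1,0,0,0,0,0,0,-1])

```text
t: 3.08
ee_pos: [0.483, 0.057, 0.0734]
tcp_rot: [0.664, 0.748, 0.0, -0.0]
ft_force: [1.9, 0.9, 0.8]
opening: 0.0473
```

```bash
python3 - <<'E'
from h import *
x,y=SLOT['yellow']
plan((None,None,.085,TK,-1),(None,None,.105,TK,-1),(None,None,.13,TK,-1),(None,None,.165,TK,-1),(None,None,.2,TK,-1))
E
```

```text
t 3.08 tcp [0.483  0.057  0.0734] th 1.6899 tilt 0.0001 F [1.9 0.9 0.8] open 0.0473
0, 0, -0.019, 0, 0, 0, -1,
0, 0, -0.053, 0, 0, 0, -1,
0, 0, -0.094, 0, 0, 0, -1,
0, 0, -0.153, 0, 0, 0, -1,
0, 0, -0.211, 0, 0, 0, -1,
```

Request:
carry_out(rows=[0,0,0,0,0,0,-1,0,0,-0.02,0,0,0,-1,0,0,-0.053,0,0,0,-1,0,0,-0.11,0,0,0,-1,0,0,-0.17,0,0,0,-1])

```text
t: 3.7
ee_pos: [0.4827, 0.0571, 0.177]
tcp_rot: [0.664, 0.748, -0.0, -0.0]
ft_force: [-0.5, 0.8, -1.4]
opening: 0.046
```

```bash
python3 - <<'E'
from h import *
x,y=MS['yellow']; s=manip.sense(); p=s['ee_pos']; 
L=lambda f:(p[0]+f*(x-p[0]),p[1]+f*(y-p[1]),.195,TK+f*(TM-TK),-1)
plan(*[L(f) for f in (.08,.2,.34,.48,.62,.76,.9,1)])
E
```

```text
t 3.70 tcp [0.4827 0.0571 0.177 ] th 1.6903 tilt 0.0005 F [-0.5  0.8 -1.4] open 0.0460
0.042, 0.01, -0.03, 0, 0, 0.007, -1,
0.105, 0.026, -0.03, 0, 0, 0.018, -1,
0.178, 0.045, -0.03, 0, 0, 0.03, -1,
0.252, 0.063, -0.03, 0, 0, 0.042, -1,
0.325, 0.081, -0.03, 0, 0, 0.054, -1,
0.399, 0.1, -0.03, 0, 0, 0.067, -1,
0.472, 0.118, -0.03, 0, 0, 0.079, -1,
0.525, 0.131, -0.03, 0, 0, 0.088, -1,
```

Request:
carry_out(rows=[0.042,0.01,-0.03,0,0,0.007,-1,0.105,0.026,-0.03,0,0,0.018,-1,0.178,0.045,-0.03,0,0,0.03,-1,0.252,0.063,-0.03,0,0,0.042,-1,0.325,0.081,-0.03,0,0,0.054,-1])

```text
t: 4.32
ee_pos: [0.5081, 0.2577, 0.1942]
tcp_rot: [0.725, 0.689, 0.0, 0.0]
ft_force: [0.3, -0.1, -0.9]
opening: 0.046
```

```bash
python3 - <<'E'
from h import *
x,y=MS['yellow']; s=manip.sense(); p=s['ee_pos']; 
L=lambda f:(p[0]+f*(x-p[0]),p[1]+f*(y-p[1]),.18,TM,-1)
plan(*[L(f) for f in (.4,.75,1)])
E
```

```text
t 4.33 tcp [0.5081 0.2577 0.1942] th 1.5189 tilt 0.0002 F [ 0.3 -0.1 -0.9] open 0.0460
0.081, 0.006, 0.024, 0, 0, 0.033, -1,
0.153, 0.011, 0.024, 0, 0, 0.033, -1,
0.203, 0.015, 0.024, 0, 0, 0.033, -1,
```

Request:
carry_out(rows=[0.081,0.006,0.024,0,0,0.033,-1,0.153,0.011,0.024,0,0,0.033,-1,0.203,0.015,0.024,0,0,0.033,-1,0.203,0.015,0.024,0,0,0.033,-1])

```text
t: 4.82
ee_pos: [0.5222, 0.3799, 0.1794]
tcp_rot: [0.759, 0.652, 0.0, -0.001]
ft_force: [-0.4, -0.8, -2.2]
opening: 0.0455
```

```bash
python3 - <<'E'
from h import *
x,y=MS['yellow']
plan((x,y,.15,TM,-1),(x,y,.115,TM,-1),(x,y,.09,TM,-1),(x,y,.078,TM,-1),(x,y,.073,TM,-1))
E
```

```text
t 4.83 tcp [0.5222 0.3799 0.1794] th 1.4196 tilt 0.0017 F [-0.4 -0.8 -2.2] open 0.0455
-0.001, 0.002, 0.049, 0, 0, 0.002, -1,
-0.001, 0.002, 0.107, 0, 0, 0.002, -1,
-0.001, 0.002, 0.149, 0, 0, 0.002, -1,
-0.001, 0.002, 0.169, 0, 0, 0.002, -1,
-0.001, 0.002, 0.177, 0, 0, 0.002, -1,
```

Request:
carry_out(rows=[-0.001,0.002,0.049,0,0,0.002,-1,-0.001,0.002,0.107,0,0,0.002,-1,-0.001,0.002,0.149,0,0,0.002,-1,-0.001,0.002,0.169,0,0,0.002,-1,-0.001,0.002,0.176,0,0,0.002,-1])

```text
t: 5.45
ee_pos: [0.5245, 0.3764, 0.0737]
tcp_rot: [0.762, 0.648, -0.0, -0.0]
ft_force: [1.4, 0.0, -1.3]
opening: 0.0462
```

Request:
carry_out(rows=[0,0,0.001,0,0,0,-1,0,0,0.003,0,0,0,-1])

```text
t: 5.7
ee_pos: [0.5247, 0.377, 0.0725]
tcp_rot: [0.762, 0.648, 0.001, 0.0]
ft_force: [-0.3, 0.7, -1.1]
opening: 0.0462
```

```bash
python3 - <<'E'
from h import *
state()
E
```

```text
t 5.70 tcp [0.5247 0.377  0.0725] th 1.4102 tilt 0.0013 F [-0.3  0.7 -1.1] open 0.0462
```

Request:
carry_out(rows=[0,0,0.002,0,0,0,-1,0,0,0.002,0,0,0,-1,0,0,0.002,0,0,0,0.5,0,0,0.002,0,0,0,0.5,0,0,0.002,0,0,0,0.5])

```text
t: 6.32
ee_pos: [0.5243, 0.3768, 0.0704]
tcp_rot: [0.762, 0.648, -0.0, -0.0]
ft_force: [-0.3, -0.3, 0.6]
opening: 0.0696
```

```bash
python3 - <<'E'
from h import *
x,y=MS['yellow']
plan((None,None,.1,TM,.6),(None,None,.14,TM,.8),(None,None,.19,TM,1))
E
```

```text
t 6.33 tcp [0.5243 0.3768 0.0704] th 1.4103 tilt 0.0002 F [-0.3 -0.3  0.6] open 0.0696
0, 0, -0.049, 0, 0, -0.001, 0.6,
0, 0, -0.116, 0, 0, -0.001, 0.8,
0, 0, -0.199, 0, 0, -0.001, 1,
```

Request:
carry_out(rows=[0,0,-0.04,0,0,0,0.6,0,0,-0.116,0,0,0,0.8,0,0,-0.199,0,0,0,1])

```text
t: 6.7
ee_pos: [0.524, 0.3765, 0.1908]
tcp_rot: [0.761, 0.648, -0.0, -0.0]
ft_force: [0.6, 0.1, 0.8]
opening: 0.0913
```

```bash
python3 - <<'E'
from h import *
x,y=SLOT['green']
plan((x,y,.2,TK,1))
E
```

```text
t 6.70 tcp [0.524  0.3765 0.1908] th 1.4104 tilt 0.0011 F [0.6 0.1 0.8] open 0.0913
-0.669, 0.056, -0.015, 0, 0, -0.089, 1,
```

Request:
carry_out(rows=[-0.669,0.056,-0.015,0,0,-0.089,1,-0.669,0.056,-0.015,0,0,-0.089,1,-0.669,0.056,-0.015,0,0,-0.089,1,-0.669,0.056,-0.015,0,0,-0.089,1,-0.669,0.056,-0.015,0,0,-0.089,1])

```text
t: 7.32
ee_pos: [0.4999, 0.0632, 0.197]
tcp_rot: [0.664, 0.748, 0.0, 0.0]
ft_force: [1.0, -0.5, -0.1]
opening: 0.0944
```

```bash
python3 - <<'E'
from h import *
x,y=SLOT['green']
plan((x,y,.2,TK,1))
E
```

```text
t 7.33 tcp [0.4999 0.0632 0.197 ] th 1.6898 tilt 0.0005 F [ 1.  -0.5 -0.1] open 0.0944
-0.145, -0.028, -0.005, 0, 0, 0, 1,
```

Request:
carry_out(rows=[-0.145,-0.028,-0.005,0,0,0,1,-0.145,-0.028,-0.005,0,0,0,1,-0.145,-0.028,-0.005,0,0,0,1,-0.145,-0.028,-0.005,0,0,0,1])

```text
t: 7.82
ee_pos: [0.494, -0.0223, 0.1999]
tcp_rot: [0.663, 0.748, 0.0, -0.0]
ft_force: [0.0, 0.1, -0.1]
opening: 0.094
```

```bash
python3 - <<'E'
from h import *
x,y=SLOT['green']
plan((x,y,.17,TK,1),(x,y,.13,TK,1),(x,y,.09,TK,1),(x,y,.073,TK,1))
E
```

```text
t 7.83 tcp [ 0.494  -0.0223  0.1999] th 1.6907 tilt 0.0003 F [ 0.   0.1 -0.1] open 0.0940
-0.005, -0.002, 0.05, 0, 0, 0, 1,
-0.005, -0.002, 0.116, 0, 0, 0, 1,
-0.005, -0.002, 0.183, 0, 0, 0, 1,
-0.005, -0.002, 0.211, 0, 0, 0, 1,
```

Request:
carry_out(rows=[-0.005,-0.002,0.05,0,0,0,1,-0.005,-0.002,0.116,0,0,0,1,-0.005,-0.002,0.183,0,0,0,1,-0.005,-0.002,0.211,0,0,0,1,-0.005,-0.002,0.211,0,0,0,1])

```text
t: 8.45
ee_pos: [0.4929, -0.0253, 0.073]
tcp_rot: [0.663, 0.748, -0.0, -0.001]
ft_force: [-0.1, 0.9, -0.1]
opening: 0.0941
```

Request:
carry_out(rows=[0,0,0,0,0,0,-1,0,0,0,0,0,0,-1,0,0,0,0,0,0,-1,0,0,0,0,0,0,-1,0,0,0,0,0,0,-1])

```text
t: 9.07
ee_pos: [0.4932, -0.0263, 0.0733]
tcp_rot: [0.664, 0.748, 0.0, 0.0]
ft_force: [1.1, -1.3, -0.2]
opening: 0.0474
```

Request:
carry_out(rows=[0,0,0,0,0,0,-1,0,0,-0.02,0,0,0,-1,0,0,-0.053,0,0,0,-1,0,0,-0.12,0,0,0,-1,0,0,-0.2,0,0,0,-1])

```text
t: 9.7
ee_pos: [0.4925, -0.026, 0.1947]
tcp_rot: [0.664, 0.748, -0.0, -0.001]
ft_force: [0.5, -1.1, -2.4]
opening: 0.046
```

```bash
cat >> h.py <<'E'
def travel(xy,z,th,fs,g=-1):
    s,r,t0=state(); p=s['ee_pos']
    plan(*[(p[0]+f*(xy[0]-p[0]),p[1]+f*(xy[1]-p[1]),z,t0+f*(th-t0),g) for f in fs])
E
python3 - <<'E'
from h import *
travel(MS['green'],.2,TM,(.06,.18,.33,.48,.63))
E
```

```text
t 9.70 tcp [ 0.4925 -0.026   0.1947] th 1.6903 tilt 0.0013 F [ 0.5 -1.1 -2.4] open 0.0460
t 9.70 tcp [ 0.4925 -0.026   0.1947] th 1.6903 tilt 0.0013 F [ 0.5 -1.1 -2.4] open 0.0460
0.032, 0.006, -0.009, 0, 0, 0.005, -1,
0.096, 0.017, -0.009, 0, 0, 0.016, -1,
0.177, 0.031, -0.009, 0, 0, 0.029, -1,
0.257, 0.046, -0.009, 0, 0, 0.042, -1,
0.338, 0.06, -0.009, 0, 0, 0.055, -1,
```

Request:
carry_out(rows=[0.032,0.006,-0.009,0,0,0.005,-1,0.096,0.017,-0.009,0,0,0.016,-1,0.177,0.031,-0.009,0,0,0.029,-1,0.257,0.046,-0.009,0,0,0.042,-1,0.338,0.06,-0.009,0,0,0.055,-1])

```text
t: 10.32
ee_pos: [0.5046, 0.1808, 0.1994]
tcp_rot: [0.726, 0.687, 0.0, 0.0]
ft_force: [0.5, -0.4, -1.0]
opening: 0.0461
```

```bash
python3 - <<'E'
from h import *
travel(MS['green'],.2,TM,(.4,.75,1))
E
```

```text
t 10.32 tcp [0.5046 0.1808 0.1994] th 1.5154 tilt 0.0004 F [ 0.5 -0.4 -1. ] open 0.0461
t 10.32 tcp [0.5046 0.1808 0.1994] th 1.5154 tilt 0.0004 F [ 0.5 -0.4 -1. ] open 0.0461
0.08, 0, -0.001, 0, 0, 0.013, -1,
0.149, 0, -0.001, 0, 0, 0.024, -1,
0.199, -0.001, -0.001, 0, 0, 0.032, -1,
```

Request:
carry_out(rows=[0.08,0,0,0,0,0.013,-1,0.149,0,0,0,0,0.024,-1,0.199,-0.001,0,0,0,0.032,-1,0.199,-0.001,0,0,0,0.032,-1,0.199,-0.001,0,0,0,0.032,-1])

```text
t: 10.95
ee_pos: [0.5106, 0.2979, 0.1989]
tcp_rot: [0.759, 0.651, -0.0, 0.0]
ft_force: [0.3, -0.6, -1.5]
opening: 0.0461
```

```bash
python3 - <<'E'
from h import *
x,y=MS['green']
plan((x,y,.17,TM,-1),(x,y,.13,TM,-1),(x,y,.1,TM,-1),(x,y,.083,TM,-1),(x,y,.073,TM,-1))
E
```

```text
t 10.95 tcp [0.5106 0.2979 0.1989] th 1.4165 tilt 0.0003 F [ 0.3 -0.6 -1.5] open 0.0461
0.004, 0, 0.048, 0, 0, 0.001, -1,
0.004, 0, 0.115, 0, 0, 0.001, -1,
0.004, 0, 0.165, 0, 0, 0.001, -1,
0.004, 0, 0.193, 0, 0, 0.001, -1,
0.004, 0, 0.21, 0, 0, 0.001, -1,
```

Request:
carry_out(rows=[0,0,0.048,0,0,0.001,-1,0,0,0.115,0,0,0.001,-1,0,0,0.165,0,0,0.001,-1,0,0,0.193,0,0,0.001,-1,0,0,0.209,0,0,0.001,-1])

```text
t: 11.58
ee_pos: [0.5109, 0.2981, 0.073]
tcp_rot: [0.761, 0.649, -0.0, 0.0]
ft_force: [-0.1, 0.3, -1.1]
opening: 0.0458
```

Request:
carry_out(rows=[0,0,0.002,0,0,0,-1,0,0,0.004,0,0,0,-1,0,0,0.005,0,0,0,-1])

```text
t: 11.95
ee_pos: [0.5112, 0.299, 0.0712]
tcp_rot: [0.761, 0.649, 0.001, 0.0]
ft_force: [-0.2, -1.7, 9.5]
opening: 0.0455
```

Request:
carry_out(rows=[0,0,0,0,0,0,-1])

```text
t: 12.08
ee_pos: [0.5112, 0.2989, 0.0711]
tcp_rot: [0.761, 0.649, 0.001, 0.0]
ft_force: [0.2, -1.2, 5.1]
opening: 0.0461
```

Contact was felt (about 5–9 N). Releasing.

Request:
carry_out(rows=[0,0,0,0,0,0,0.5,0,0,0,0,0,0,0.5,0,0,-0.04,0,0,0,0.6,0,0,-0.116,0,0,0,0.8,0,0,-0.2,0,0,0,1])

```text
t: 12.7
ee_pos: [0.5101, 0.2985, 0.1912]
tcp_rot: [0.76, 0.649, -0.001, -0.0]
ft_force: [0.7, -0.3, 0.0]
opening: 0.0914
```

```bash
python3 - <<'E'
from h import *
x,y=SLOT['red']
plan((x,y,.2,TK,1))
E
```

```text
t 12.70 tcp [0.5101 0.2985 0.1912] th 1.4137 tilt 0.0012 F [ 0.7 -0.3  0. ] open 0.0914
-0.668, 0.094, -0.015, 0, 0, -0.088, 1,
```

Request:
carry_out(rows=[-0.668,0.094,-0.015,0,0,-0.088,1,-0.668,0.094,-0.015,0,0,-0.088,1,-0.668,0.094,-0.015,0,0,-0.088,1,-0.668,0.094,-0.015,0,0,-0.088,1,-0.668,0.094,-0.015,0,0,-0.088,1])

```text
t: 13.32
ee_pos: [0.5049, -0.0119, 0.1973]
tcp_rot: [0.664, 0.748, 0.0, 0.0]
ft_force: [2.8, -0.9, -0.5]
opening: 0.094
```

```bash
python3 - <<'E'
from h import *
x,y=SLOT['red']
plan((x,y,.2,TK,1))
E
```

```text
t 13.32 tcp [ 0.5049 -0.0119  0.1973] th 1.6898 tilt 0.0005 F [ 2.8 -0.9 -0.5] open 0.0940
-0.156, -0.022, -0.004, 0, 0, 0, 1,
```

Request:
carry_out(rows=[-0.156,-0.022,-0.004,0,0,0,1,-0.156,-0.022,-0.004,0,0,0,1,-0.156,-0.022,-0.004,0,0,0,1,-0.156,-0.022,-0.004,0,0,0,1])

```text
t: 13.82
ee_pos: [0.5033, -0.1034, 0.1995]
tcp_rot: [0.663, 0.748, 0.0, -0.0]
ft_force: [-0.5, 0.1, 0.7]
opening: 0.0939
```

```bash
python3 - <<'E'
from h import *
x,y=SLOT['red']
plan((x,y,.17,TK,1),(x,y,.13,TK,1),(x,y,.09,TK,1),(x,y,.073,TK,1))
E
```

```text
t 13.82 tcp [ 0.5033 -0.1034  0.1995] th 1.6907 tilt 0.0004 F [-0.5  0.1  0.7] open 0.0939
-0.005, -0.001, 0.049, 0, 0, 0, 1,
-0.005, -0.001, 0.116, 0, 0, 0, 1,
-0.005, -0.001, 0.183, 0, 0, 0, 1,
-0.005, -0.001, 0.211, 0, 0, 0, 1,
```

Request:
carry_out(rows=[-0.005,-0.001,0.05,0,0,0,1,-0.005,-0.001,0.116,0,0,0,1,-0.005,-0.001,0.183,0,0,0,1,-0.005,-0.001,0.211,0,0,0,1,-0.005,-0.001,0.211,0,0,0,1])

```text
t: 14.45
ee_pos: [0.5029, -0.1064, 0.0727]
tcp_rot: [0.663, 0.748, -0.0, -0.001]
ft_force: [0.1, -0.1, -0.5]
opening: 0.0937
```

Request:
carry_out(rows=[0,0,0,0,0,0,-1,0,0,0,0,0,0,-1,0,0,0,0,0,0,-1,0,0,0,0,0,0,-1,0,0,0,0,0,0,-1])

```text
t: 15.08
ee_pos: [0.5031, -0.1074, 0.073]
tcp_rot: [0.664, 0.748, 0.0, 0.0]
ft_force: [0.6, 1.1, -0.1]
opening: 0.048
```

Request:
carry_out(rows=[0,0,0,0,0,0,-1,0,0,-0.02,0,0,0,-1,0,0,-0.053,0,0,0,-1,0,0,-0.12,0,0,0,-1,0,0,-0.21,0,0,0,-1])

```text
t: 15.7
ee_pos: [0.5023, -0.1071, 0.2002]
tcp_rot: [0.664, 0.748, -0.0, -0.001]
ft_force: [0.2, -0.2, -1.3]
opening: 0.046
```

```bash
python3 - <<'E'
from h import *
travel(MS['red'],.21,TM,(.04,.14,.26,.38,.5))
E
```

```text
t 15.70 tcp [ 0.5023 -0.1071  0.2002] th 1.6903 tilt 0.0019 F [ 0.2 -0.2 -1.3] open 0.0460
t 15.70 tcp [ 0.5023 -0.1071  0.2002] th 1.6903 tilt 0.0019 F [ 0.2 -0.2 -1.3] open 0.0460
0.028, 0.01, -0.016, 0, 0, 0.004, -1,
0.097, 0.036, -0.016, 0, 0, 0.012, -1,
0.181, 0.067, -0.016, 0, 0, 0.023, -1,
0.264, 0.098, -0.016, 0, 0, 0.033, -1,
0.348, 0.129, -0.016, 0, 0, 0.044, -1,
```

Request:
carry_out(rows=[0.028,0.01,-0.016,0,0,0.004,-1,0.097,0.036,-0.016,0,0,0.012,-1,0.181,0.067,-0.016,0,0,0.023,-1,0.264,0.098,-0.016,0,0,0.033,-1,0.348,0.129,-0.016,0,0,0.044,-1])

```text
t: 16.32
ee_pos: [0.5552, 0.1107, 0.2093]
tcp_rot: [0.714, 0.7, 0.0, 0.0]
ft_force: [0.1, -0.2, -2.0]
opening: 0.0458
```

```bash
python3 - <<'E'
from h import *
travel(MS['red'],.21,TM,(.25,.5,.75,.95,1))
E
```

```text
t 16.32 tcp [0.5552 0.1107 0.2093] th 1.5502 tilt 0.0003 F [ 0.1 -0.2 -2. ] open 0.0458
t 16.32 tcp [0.5552 0.1107 0.2093] th 1.5502 tilt 0.0003 F [ 0.1 -0.2 -2. ] open 0.0458
0.09, 0.019, -0.001, 0, 0, 0.011, -1,
0.18, 0.039, -0.001, 0, 0, 0.022, -1,
0.27, 0.058, -0.001, 0, 0, 0.032, -1,
0.342, 0.074, -0.001, 0, 0, 0.041, -1,
0.36, 0.077, -0.001, 0, 0, 0.043, -1,
```

Request:
carry_out(rows=[0.09,0.019,0,0,0,0.011,-1,0.18,0.039,0,0,0,0.022,-1,0.27,0.058,0,0,0,0.032,-1,0.342,0.074,0,0,0,0.041,-1,0.36,0.077,0,0,0,0.043,-1])

```text
t: 16.95
ee_pos: [0.6044, 0.3274, 0.2087]
tcp_rot: [0.759, 0.652, 0.0, -0.001]
ft_force: [-0.7, -0.1, -1.1]
opening: 0.0461
```

Request:
carry_out(rows=[0,0,0,0,0,0,-1])

```text
t: 17.08
ee_pos: [0.6051, 0.3244, 0.2087]
tcp_rot: [0.759, 0.651, -0.0, -0.0]
ft_force: [0.5, 0.1, -1.6]
opening: 0.0462
```

```bash
python3 - <<'E'
from h import *
x,y=MS['red']
plan((x,y,.18,TM,-1),(x,y,.14,TM,-1),(x,y,.105,TM,-1),(x,y,.083,TM,-1),(x,y,.073,TM,-1))
E
```

```text
t 17.07 tcp [0.6051 0.3244 0.2087] th 1.4176 tilt 0.0005 F [ 0.5  0.1 -1.6] open 0.0462
0.002, 0.001, 0.048, 0, 0, 0.001, -1,
0.002, 0.001, 0.114, 0, 0, 0.001, -1,
0.002, 0.001, 0.173, 0, 0, 0.001, -1,
0.002, 0.001, 0.209, 0, 0, 0.001, -1,
0.002, 0.001, 0.226, 0, 0, 0.001, -1,
```

Request:
carry_out(rows=[0.002,0.001,0.048,0,0,0.001,-1,0.002,0.001,0.114,0,0,0.001,-1,0.002,0.001,0.173,0,0,0.001,-1,0.002,0.001,0.209,0,0,0.001,-1,0.002,0.001,0.226,0,0,0.001,-1])

```text
t: 17.7
ee_pos: [0.6064, 0.3242, 0.0725]
tcp_rot: [0.761, 0.649, -0.0, 0.0]
ft_force: [-0.7, 0.1, -1.2]
opening: 0.046
```

Request:
carry_out(rows=[0,0,0.001,0,0,0,-1,0,0,0.003,0,0,0,-1,0,0,0.004,0,0,0,-1])

```text
t: 18.08
ee_pos: [0.6065, 0.3255, 0.0713]
tcp_rot: [0.761, 0.649, 0.001, 0.0]
ft_force: [-0.2, 0.3, -1.4]
opening: 0.0462
```

Request:
carry_out(rows=[0,0,0,0,0,0,-1])

```text
t: 18.2
ee_pos: [0.6064, 0.3255, 0.071]
tcp_rot: [0.761, 0.649, 0.0, 0.0]
ft_force: [-0.2, 0.5, 0.9]
opening: 0.046
```

Just touching. Release, rise.

Request:
carry_out(rows=[0,0,0.001,0,0,0,0.5,0,0,0.001,0,0,0,0.5,0,0,-0.04,0,0,0,0.6,0,0,-0.116,0,0,0,0.8,0,0,-0.2,0,0,0,1])

```text
t: 18.82
ee_pos: [0.6058, 0.3252, 0.1915]
tcp_rot: [0.76, 0.649, -0.0, -0.0]
ft_force: [1.3, 0.3, 0.4]
opening: 0.0909
```

```bash
python3 - <<'E'
from h import *
x,y=SLOT['green']
plan((.52,.06,.2,TK,1))
E
```

```text
t 18.82 tcp [0.6058 0.3252 0.1915] th 1.4137 tilt 0.0010 F [1.3 0.3 0.4] open 0.0909
-0.459, -0.072, -0.014, 0, 0, -0.088, 1,
```

Request:
carry_out(rows=[-0.459,-0.072,-0.014,0,0,-0.088,1,-0.459,-0.072,-0.014,0,0,-0.088,1,-0.459,-0.072,-0.014,0,0,-0.088,1,-0.459,-0.072,-0.014,0,0,-0.088,1,-0.459,-0.072,-0.014,0,0,-0.088,1])

```text
t: 19.45
ee_pos: [0.5195, 0.0567, 0.199]
tcp_rot: [0.665, 0.747, -0.001, 0.0]
ft_force: [0.9, 0.4, -0.0]
opening: 0.0938
```

```bash
python3 - <<'E'
from h import *
state(); a=grab('top','q1.png'); b=grab('scene','q2.png')
cv2.imwrite('pics/q.png',np.hstack([cv2.resize(a[130:330,60:360],(400,267)),cv2.resize(b[130:400,130:500],(366,267))]))
rois=dict(yellow=(85,165,200,275),green=(85,165,200,275),red=(85,165,200,275))
for n in MS:
    m=mask(a,n); print(n,np.round(MS[n],4), np.round(fitmask('top',m,rois[n],.046,.07,.003,.099,[*MS[n],MAT[2]])[0],4))
E
```

```text
t 19.45 tcp [0.5195 0.0567 0.199 ] th 1.6866 tilt 0.0014 F [ 0.9  0.4 -0. ] open 0.0938
yellow [0.5234 0.3791] [ 0.5247  0.3758 -0.1096]
green [0.5109 0.3001] [ 0.511   0.2993 -0.1464]
red [0.6061 0.3256] [ 0.608   0.3284 -0.1124]
```

View pics/q.png

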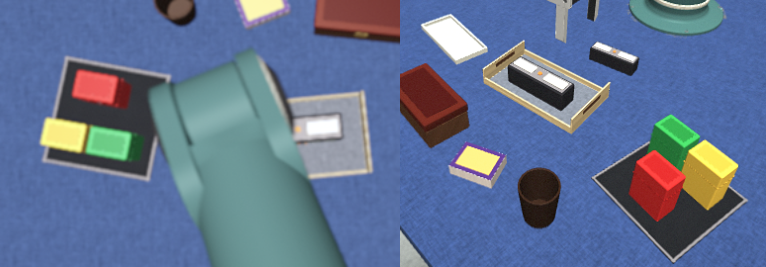

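The three boxes stand upright on the mat: red at (97,85) in the left panel, yellow at (65,135) and green at (112,143). The clock is now clear, so I'll refine its pose in the unobstructed scene view.

```bash
python3 - <<'E'
from h import *
b=cv2.imread('pics/q2.png')
o=(220,170); S=6
c=cv2.resize(b[170:250,220:340],None,fx=S,fy=S,interpolation=cv2.INTER_CUBIC)
for q,col in (((.5464,-.0229,.113),(255,255,0)),((.5443,-.0191,.1175),(0,0,255))):
    p=((proj('scene',box(.048,.16,.005,.055,*q))-o+.5)*S-.5).astype(int)
    for a in range(4):
        for i,j in ((a,(a+1)%4),(a+4,(a+1)%4+4),(a,a+4)): cv2.line(c,tuple(map(int,p[i])),tuple(map(int,p[j])),col,1,cv2.LINE_AA)
cv2.imwrite('pics/q3.png',c)
E
```

```text
(no output)
```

View pics/q3.png

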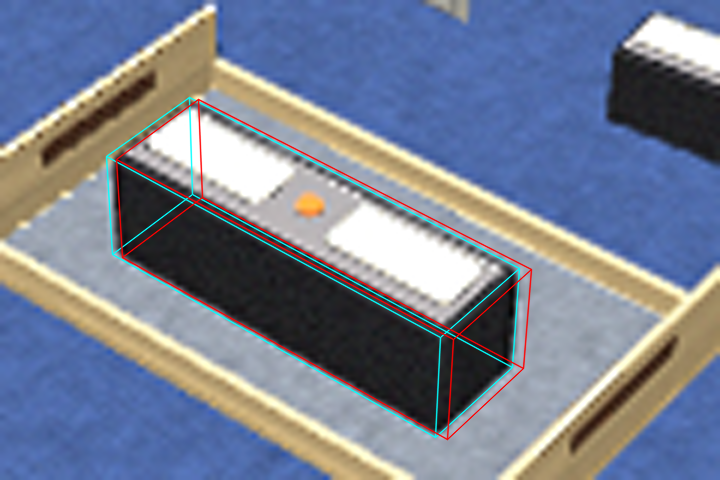

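```bash
python3 - <<'E'
from h import *
T=.116+np.pi/2
plan((.546,-.022,.15,T,1),(.546,-.022,.12,T,1),(.546,-.022,.09,T,1))
E
```

```text
t 19.55 tcp [0.5199 0.0566 0.1991] th 1.6853 tilt 0.0018 F [ 0.5 -0.   0.5] open 0.0940
-0.135, 0.028, 0.082, 0, 0.001, 0, 1,
-0.135, 0.028, 0.132, 0, 0.001, 0, 1,
-0.135, 0.028, 0.182, 0, 0.001, 0, 1,
```

Request:
carry_out(rows=[-0.135,0.028,0,0,0,0,1,-0.135,0.028,0.082,0,0,0,1,-0.135,0.028,0.132,0,0,0,1,-0.135,0.028,0.182,0,0,0,1,-0.135,0.028,0.182,0,0,0,1])

```text
t: 20.18
ee_pos: [0.5458, -0.0173, 0.0883]
tcp_rot: [0.663, 0.748, -0.001, -0.001]
ft_force: [0.8, -0.0, 0.5]
opening: 0.0945
```

```bash
python3 - <<'E'
from h import *
T=.116+np.pi/2
plan((.546,-.022,.06,T,1),(.546,-.022,.04,T,1),(.546,-.022,.0275,T,1))
E
```

```text
t 20.18 tcp [ 0.5458 -0.0173  0.0883] th 1.6911 tilt 0.0032 F [ 0.8 -0.   0.5] open 0.0945
-0.008, 0, 0.047, -0.001, 0, 0.001, 1,
-0.008, 0, 0.08, -0.001, 0, 0.001, 1,
-0.008, 0, 0.101, -0.001, 0, 0.001, 1,
```

Request:
carry_out(rows=[-0.008,0,0.047,-0.001,0,0.001,1,-0.008,0,0.08,-0.001,0,0.001,1,-0.008,0,0.101,-0.001,0,0.001,1,-0.008,0,0.101,-0.001,0,0.001,1])

```text
t: 20.68
ee_pos: [0.547, -0.0227, 0.0288]
tcp_rot: [0.665, 0.747, 0.001, 0.001]
ft_force: [0.2, -0.5, 0.5]
opening: 0.0938
```

Request:
carry_out(rows=[0,0,0,0,0,0,-1,0,0,0,0,0,0,-1,0,0,0,0,0,0,-1,0,0,0,0,0,0,-1,0,0,0,0,0,0,-1])

```text
t: 21.3
ee_pos: [0.5472, -0.0231, 0.0291]
tcp_rot: [0.665, 0.747, 0.001, 0.001]
ft_force: [0.1, -0.3, 2.1]
opening: 0.0477
```

Request:
carry_out(rows=[0,0,0,0,0,0,-1,0,0,-0.02,0,0,0,-1,0,0,-0.06,0,0,0,-1,0,0,-0.12,0,0,0,-1,0,0,-0.18,0,0,0,-1])

```text
t: 21.92
ee_pos: [0.5465, -0.023, 0.1386]
tcp_rot: [0.665, 0.747, 0.001, 0.001]
ft_force: [0.8, -1.2, -3.4]
opening: 0.0478
```

```bash
python3 - <<'E'
from h import *
travel(HAND[:2],.15,TH,(.06,.18,.33,.48,.63))
E
```

```text
t 21.93 tcp [ 0.5465 -0.023   0.1386] th 1.6871 tilt 0.0026 F [ 0.8 -1.2 -3.4] open 0.0478
t 21.93 tcp [ 0.5465 -0.023   0.1386] th 1.6871 tilt 0.0026 F [ 0.8 -1.2 -3.4] open 0.0478
-0.031, -0.002, -0.019, 0.001, 0, 0.005, -1,
-0.094, -0.005, -0.019, 0.001, 0, 0.014, -1,
-0.172, -0.008, -0.019, 0.001, 0, 0.025, -1,
-0.251, -0.012, -0.019, 0.001, 0, 0.037, -1,
-0.329, -0.016, -0.019, 0.001, 0, 0.049, -1,
```

Request:
carry_out(rows=[-0.031,-0.002,-0.015,0,0,0.005,-1,-0.094,-0.005,-0.015,0,0,0.014,-1,-0.172,-0.008,-0.015,0,0,0.025,-1,-0.251,-0.012,-0.015,0,0,0.037,-1,-0.329,-0.016,-0.015,0,0,0.049,-1])

```text
t: 22.55
ee_pos: [0.5591, -0.2232, 0.1451]
tcp_rot: [0.721, 0.693, 0.001, 0.0]
ft_force: [0.6, 0.6, -3.8]
opening: 0.0479
```

```bash
python3 - <<'E'
from h import *
travel(HAND[:2],.14,TH,(.4,.75,1))
E
```

```text
t 22.55 tcp [ 0.5591 -0.2232  0.1451] th 1.5301 tilt 0.0017 F [ 0.6  0.6 -3.8] open 0.0479
t 22.55 tcp [ 0.5591 -0.2232  0.1451] th 1.5301 tilt 0.0017 F [ 0.6  0.6 -3.8] open 0.0479
-0.075, 0.009, 0.008, 0.001, 0, 0.011, -1,
-0.14, 0.016, 0.008, 0.001, 0, 0.02, -1,
-0.187, 0.021, 0.008, 0.001, 0, 0.027, -1,
```

Request:
carry_out(rows=[-0.075,0.009,0.008,0,0,0.011,-1,-0.14,0.016,0.008,0,0,0.02,-1,-0.187,0.021,0.008,0,0,0.027,-1,-0.187,0.021,0.008,0,0,0.027,-1,-0.187,0.021,0.008,0,0,0.027,-1])

```text
t: 23.18
ee_pos: [0.5678, -0.3328, 0.1404]
tcp_rot: [0.749, 0.662, 0.001, 0.0]
ft_force: [0.5, 0.7, -3.2]
opening: 0.048
```

```bash
python3 - <<'E'
from h import *
a=grab('top','r1.png'); b=grab('scene','r2.png')
x,y=HAND[:2]
s,_,_=state()
c=b.copy()
for B,col in ((box(.092,.2,0,.014,*HAND),(0,0,255)),):
    p=np.round(proj('scene',B)*16).astype(int)
    for k in range(4):
        for i,j in ((k,(k+1)%4),(k+4,(k+1)%4+4)): cv2.line(c,tuple(map(int,p[i])),tuple(map(int,p[j])),col,1,cv2.LINE_AA,4)
cv2.imwrite('pics/r3.png',cv2.resize(c[60:260,100:300],None,fx=3,fy=3,interpolation=cv2.INTER_CUBIC))
plan((x,y,.11,TH,-1),(x,y,.075,TH,-1),(x,y,.05,TH,-1),(x,y,.037,TH,-1),(x,y,.030,TH,-1))
E
```

```text
t 23.27 tcp [ 0.5683 -0.3323  0.1409] th 1.4489 tilt 0.0027 F [ 0.2  0.5 -3.6] open 0.0479
t 23.27 tcp [ 0.5683 -0.3323  0.1409] th 1.4489 tilt 0.0027 F [ 0.2  0.5 -3.6] open 0.0479
-0.006, -0.001, 0.052, 0.001, 0, 0.001, -1,
-0.006, -0.001, 0.11, 0.001, 0, 0.001, -1,
-0.006, -0.001, 0.152, 0.001, 0, 0.001, -1,
-0.006, -0.001, 0.173, 0.001, 0, 0.001, -1,
-0.006, -0.001, 0.185, 0.001, 0, 0.001, -1,
```

View pics/r3.png

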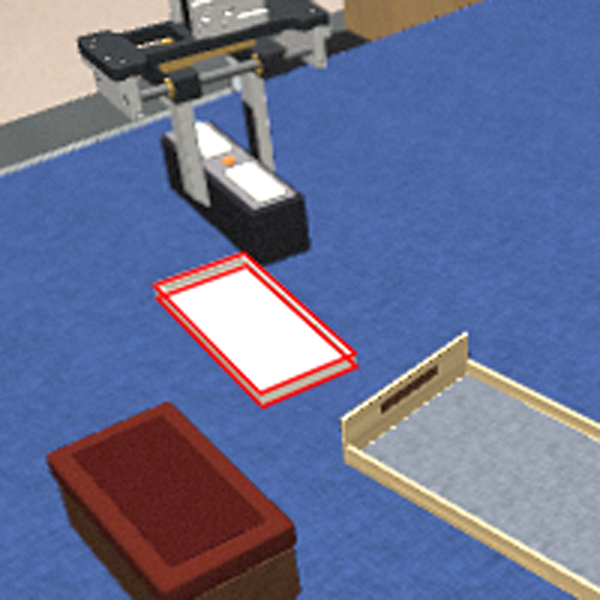

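The clock hangs level above the white tray and the tray outline fits well. Lowering.

Request:
carry_out(rows=[-0.006,-0.001,0.052,0,0,0.001,-1,-0.006,-0.001,0.11,0,0,0.001,-1,-0.006,-0.001,0.152,0,0,0.001,-1,-0.006,-0.001,0.173,0,0,0.001,-1,-0.006,-0.001,0.182,0,0,0.001,-1])

```text
t: 23.9
ee_pos: [0.5679, -0.336, 0.0319]
tcp_rot: [0.75, 0.661, 0.001, 0.001]
ft_force: [-0.1, -1.0, -3.1]
opening: 0.048
```

Request:
carry_out(rows=[0,0,0.001,0,0,0,-1,0,0,0.003,0,0,0,-1,0,0,0.004,0,0,0,-1])

```text
t: 24.28
ee_pos: [0.568, -0.3366, 0.0301]
tcp_rot: [0.75, 0.661, 0.001, 0.001]
ft_force: [-0.6, -1.0, -3.2]
opening: 0.0477
```

```bash
python3 - <<'E'
from h import *
state()
E
```

```text
t 24.27 tcp [ 0.568  -0.3366  0.0301] th 1.4448 tilt 0.0036 F [-0.6 -1.  -3.2] open 0.0477
```

Request:
carry_out(rows=[0,0,0.001,0,0,0,-1,0,0,0.002,0,0,0,-1,0,0,0.003,0,0,0,-1,0,0,0.003,0,0,0,-1])

```text
t: 24.78
ee_pos: [0.5678, -0.3364, 0.0282]
tcp_rot: [0.75, 0.661, 0.001, 0.001]
ft_force: [-3.8, 0.7, 4.5]
opening: 0.0479
```

Request:
carry_out(rows=[0,0,0.001,0,0,0,-1,0,0,0.001,0,0,0,-1])

```text
t: 25.02
ee_pos: [0.5678, -0.3364, 0.0282]
tcp_rot: [0.75, 0.661, 0.001, 0.001]
ft_force: [-6.8, 3.5, 14.6]
opening: 0.0483
```

On the floor; release.

Request:
carry_out(rows=[0,0,0,0,0,0,0.3,0,0,0,0,0,0,0.6,0,0,-0.01,0,0,0,0.8,0,0,-0.06,0,0,0,1,0,0,-0.14,0,0,0,1])

```text
t: 25.65
ee_pos: [0.5669, -0.336, 0.1113]
tcp_rot: [0.75, 0.661, 0.001, -0.0]
ft_force: [-0.2, -0.6, 0.5]
opening: 0.0928
```

```bash
python3 - <<'E'
from h import *
plan((None,None,.2,None,1),(.52,-.02,.2,TM,1))
E
```

```text
t 25.65 tcp [ 0.5669 -0.336   0.1113] th 1.4449 tilt 0.0022 F [-0.2 -0.6  0.5] open 0.0928
0, 0, -0.148, 0, -0.001, 0, 1,
0.513, -0.143, -0.147, 0, -0.001, 0.01, 1,
```

Request:
carry_out(rows=[0,0,-0.1,0,0,0,1,0,0,-0.16,0,0,0,1,0.513,-0.143,-0.16,0,0,0.01,1,0.513,-0.143,-0.16,0,0,0.01,1,0.513,-0.143,-0.16,0,0,0.01,1])

```text
t: 26.28
ee_pos: [0.5395, -0.1491, 0.2077]
tcp_rot: [0.761, 0.649, 0.001, 0.001]
ft_force: [1.0, 0.2, -0.0]
opening: 0.094
```

```bash
python3 - <<'E'
from h import *
im=grab('top','s1.png'); c=grab('scene','s2.png')
p=np.round(proj('scene',box(.048,.16,.004,.054,*HAND))*16).astype(int)
for k in range(4):
    for i,j in ((k,(k+1)%4),(k+4,(k+1)%4+4)): cv2.line(c,tuple(map(int,p[i])),tuple(map(int,p[j])),(0,0,255),1,cv2.LINE_AA,4)
cv2.imwrite('pics/s3.png',np.hstack([cv2.resize(c[120:220,130:230],(400,400),interpolation=cv2.INTER_CUBIC),cv2.resize(im[180:280,360:460],(400,400),interpolation=cv2.INTER_CUBIC)]))
plan((*MS['red'],.2,TM,1))
E
```

```text
t 26.38 tcp [ 0.5397 -0.1442  0.2084] th 1.4215 tilt 0.0042 F [ 0.7 -1.   0.4] open 0.0940
0.791, -0.007, 0.015, 0.001, 0, 0.002, 1,
```

View pics/s3.png

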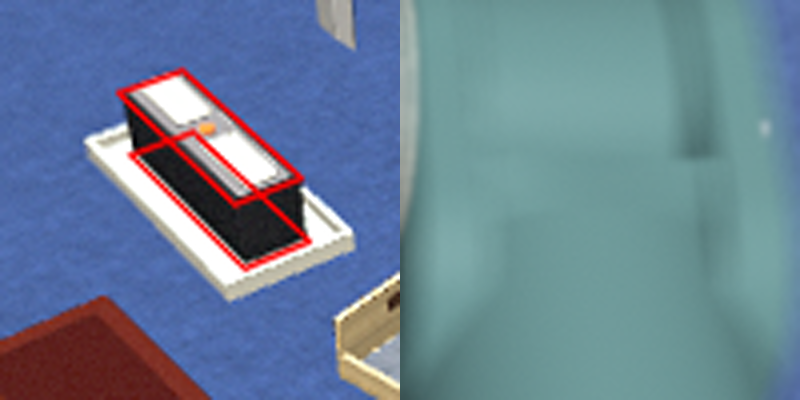

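The clock sits centred in the white tray, with the red outline matching it to within about 2 mm. Now I'll return the boxes, red first.

Request:
carry_out(rows=[0.79,-0.007,0.01,0.001,0,0.002,1,0.79,-0.007,0.01,0.001,0,0.002,1,0.79,-0.007,0.01,0.001,0,0.002,1,0.79,-0.007,0.01,0.001,0,0.002,1,0.79,-0.007,0.01,0.001,0,0.002,1])

```text
t: 27.0
ee_pos: [0.5865, 0.1599, 0.204]
tcp_rot: [0.763, 0.647, 0.001, -0.0]
ft_force: [1.3, 0.4, -0.1]
opening: 0.0942
```

```bash
cat >> h.py <<'E'
REL=dict(red=(.6064,.3255),green=(.5112,.2989),yellow=(.5243,.3768))
PK=dict(red=(.5031,-.1074),green=(.4932,-.0263),yellow=(.4830,.0570))
E
python3 - <<'E'
from h import *
plan((*REL['red'],.2,1.412,1))
E
```

```text
t 27.00 tcp [0.5865 0.1599 0.204 ] th 1.4067 tilt 0.0010 F [ 1.3  0.4 -0.1] open 0.0942
0.278, -0.012, 0.007, 0, 0, -0.002, 1,
```

Request:
carry_out(rows=[0.278,-0.012,0.007,0,0,-0.001,1,0.278,-0.012,0.007,0,0,-0.001,1,0.278,-0.012,0.007,0,0,-0.001,1,0.278,-0.012,0.007,0,0,-0.001,1,0.278,-0.012,0.007,0,0,-0.001,1])

```text
t: 27.62
ee_pos: [0.6065, 0.3232, 0.1995]
tcp_rot: [0.762, 0.648, 0.0, -0.0]
ft_force: [-0.1, -0.8, -0.5]
opening: 0.0938
```

```bash
python3 - <<'E'
from h import *
plan(*[(*REL['red'],z,1.412,1) for z in (.17,.12,.085,.0715)])
E
```

```text
t 27.62 tcp [0.6065 0.3232 0.1995] th 1.4100 tilt 0.0005 F [-0.1 -0.8 -0.5] open 0.0938
0.004, -0.001, 0.049, 0, 0, -0.001, 1,
0.004, -0.001, 0.132, 0, 0, -0.001, 1,
0.004, -0.001, 0.191, 0, 0, -0.001, 1,
0.004, -0.001, 0.213, 0, 0, -0.001, 1,
```

Request:
carry_out(rows=[0.004,-0.001,0.05,0,0,-0.001,1,0.004,-0.001,0.132,0,0,-0.001,1,0.004,-0.001,0.19,0,0,-0.001,1,0.004,-0.001,0.213,0,0,-0.001,1,0.004,-0.001,0.213,0,0,-0.001,1])

```text
t: 28.25
ee_pos: [0.6064, 0.3256, 0.0719]
tcp_rot: [0.761, 0.649, 0.0, -0.0]
ft_force: [0.2, 0.3, -0.1]
opening: 0.0937
```

Request:
carry_out(rows=[0,0,0,0,0,0,-1,0,0,0,0,0,0,-1,0,0,0,0,0,0,-1,0,0,0,0,0,0,-1,0,0,0,0,0,0,-1])

```text
t: 28.88
ee_pos: [0.6061, 0.3264, 0.0718]
tcp_rot: [0.761, 0.649, 0.0, -0.0]
ft_force: [1.2, -0.2, 1.3]
opening: 0.0476
```

Request:
carry_out(rows=[0,0,0,0,0,0,-1,0,0,-0.02,0,0,0,-1,0,0,-0.053,0,0,0,-1,0,0,-0.12,0,0,0,-1,0,0,-0.21,0,0,0,-1])

```text
t: 29.5
ee_pos: [0.6056, 0.3261, 0.1996]
tcp_rot: [0.76, 0.649, -0.0, -0.001]
ft_force: [0.6, 0.4, -0.7]
opening: 0.0461
```

```bash
python3 - <<'E'
from h import *
travel(PK['red'],.205,1.6899,(.04,.14,.26,.38,.5))
E
```

```text
t 29.50 tcp [0.6056 0.3261 0.1996] th 1.4137 tilt 0.0012 F [ 0.6  0.4 -0.7] open 0.0461
t 29.50 tcp [0.6056 0.3261 0.1996] th 1.4137 tilt 0.0012 F [ 0.6  0.4 -0.7] open 0.0461
-0.03, -0.002, -0.009, 0, 0, -0.004, -1,
-0.104, -0.008, -0.009, 0, 0, -0.012, -1,
-0.192, -0.014, -0.009, 0, 0, -0.023, -1,
-0.281, -0.021, -0.009, 0, 0, -0.033, -1,
-0.37, -0.028, -0.009, 0, 0, -0.044, -1,
```

Request:
carry_out(rows=[-0.03,-0.002,-0.009,0,0,-0.004,-1,-0.104,-0.008,-0.009,0,0,-0.012,-1,-0.192,-0.014,-0.009,0,0,-0.023,-1,-0.281,-0.021,-0.009,0,0,-0.033,-1,-0.37,-0.028,-0.009,0,0,-0.044,-1])

```text
t: 30.12
ee_pos: [0.5538, 0.1075, 0.2031]
tcp_rot: [0.714, 0.701, 0.0, -0.0]
ft_force: [1.0, -1.3, -1.1]
opening: 0.0461
```

```bash
python3 - <<'E'
from h import *
travel(PK['red'],.2,1.6899,(.25,.5,.75,.95,1))
E
```

```text
t 30.12 tcp [0.5538 0.1075 0.2031] th 1.5525 tilt 0.0003 F [ 1.  -1.3 -1.1] open 0.0461
t 30.12 tcp [0.5538 0.1075 0.2031] th 1.5525 tilt 0.0003 F [ 1.  -1.3 -1.1] open 0.0461
-0.09, -0.019, 0.005, 0, 0, -0.011, -1,
-0.18, -0.039, 0.005, 0, 0, -0.022, -1,
-0.27, -0.058, 0.005, 0, 0, -0.033, -1,
-0.342, -0.074, 0.005, 0, 0, -0.042, -1,
-0.36, -0.078, 0.005, 0, 0, -0.044, -1,
```

Request:
carry_out(rows=[-0.09,-0.019,0.005,0,0,-0.011,-1,-0.18,-0.039,0.005,0,0,-0.022,-1,-0.27,-0.058,0.005,0,0,-0.033,-1,-0.342,-0.074,0.005,0,0,-0.042,-1,-0.36,-0.078,0.005,0,0,-0.044,-1])

```text
t: 30.75
ee_pos: [0.5025, -0.1086, 0.1998]
tcp_rot: [0.665, 0.747, -0.0, -0.0]
ft_force: [0.3, 0.3, -1.6]
opening: 0.0461
```

Request:
carry_out(rows=[0,0,0,0,0,0,-1,0,0,0,0,0,0,-1])

```text
t: 31.0
ee_pos: [0.504, -0.104, 0.1998]
tcp_rot: [0.663, 0.748, 0.0, -0.0]
ft_force: [-0.5, 0.5, -2.1]
opening: 0.0459
```

```bash
python3 - <<'E'
from h import *
plan(*[(*PK['red'],z,1.6899,-1) for z in (.17,.13,.1,.084,.077)])
E
```

```text
t 31.00 tcp [ 0.504  -0.104   0.1998] th 1.6914 tilt 0.0012 F [-0.5  0.5 -2.1] open 0.0459
-0.005, -0.002, 0.05, 0, 0, 0, -1,
-0.006, -0.002, 0.116, 0, 0, 0, -1,
-0.006, -0.002, 0.166, 0, 0, 0, -1,
-0.006, -0.002, 0.193, 0, 0, 0, -1,
-0.006, -0.002, 0.205, 0, 0, 0, -1,
```

Request:
carry_out(rows=[-0.005,-0.002,0.03,0,0,0,-1,-0.005,-0.002,0.09,0,0,0,-1,-0.005,-0.002,0.15,0,0,0,-1,-0.005,-0.002,0.19,0,0,0,-1,-0.005,-0.002,0.205,0,0,0,-1])

```text
t: 31.62
ee_pos: [0.502, -0.1074, 0.0746]
tcp_rot: [0.663, 0.748, 0.0, -0.002]
ft_force: [0.1, -0.5, -1.4]
opening: 0.0461
```

Request:
carry_out(rows=[0,0,0.001,0,0,0,-1,0,0,0.003,0,0,0,-1,0,0,0.004,0,0,0,-1,0,0,0.004,0,0,0,-1])

```text
t: 32.12
ee_pos: [0.5031, -0.1086, 0.0746]
tcp_rot: [0.664, 0.748, 0.0, 0.0]
ft_force: [0.1, -0.1, -2.0]
opening: 0.0461
```

Request:
carry_out(rows=[0,0,0.001,0,0,0,-1,0,0,0.002,0,0,0,-1,0,0,0.002,0,0,0,-1])

```text
t: 32.5
ee_pos: [0.5034, -0.1085, 0.0734]
tcp_rot: [0.664, 0.748, 0.001, 0.0]
ft_force: [-0.0, -0.5, 4.1]
opening: 0.046
```

Request:
carry_out(rows=[0,0,0.001,0,0,0,-1,0,0,0.001,0,0,0,-1])

```text
t: 32.75
ee_pos: [0.5039, -0.1084, 0.0731]
tcp_rot: [0.664, 0.748, 0.001, 0.0]
ft_force: [1.6, 0.2, 7.2]
opening: 0.0454
```

Touching down. Release and go back for green.

Request:
carry_out(rows=[0,0,0,0,0,0,0.5,0,0,0,0,0,0,0.5,0,0,-0.04,0,0,0,0.6,0,0,-0.116,0,0,0,0.8,0,0,-0.21,0,0,0,1])

```text
t: 33.38
ee_pos: [0.5022, -0.1083, 0.1992]
tcp_rot: [0.664, 0.748, 0.0, -0.001]
ft_force: [0.9, -1.0, 0.7]
opening: 0.091
```

```bash
python3 - <<'E'
from h import *
plan((*REL['green'],.2,1.412,1))
E
```

```text
t 33.38 tcp [ 0.5022 -0.1083  0.1992] th 1.6901 tilt 0.0028 F [ 0.9 -1.   0.7] open 0.0910
0.672, 0.096, 0, -0.001, -0.001, 0.089, 1,
```

Request:
carry_out(rows=[0.672,0.096,0,0,-0.001,0.089,1,0.672,0.096,0,0,-0.001,0.089,1,0.672,0.096,0,0,-0.001,0.089,1,0.672,0.096,0,0,-0.001,0.089,1,0.672,0.096,0,0,-0.001,0.089,1])

```text
t: 34.0
ee_pos: [0.5098, 0.1983, 0.1987]
tcp_rot: [0.762, 0.648, -0.001, 0.001]
ft_force: [1.6, -1.0, 1.5]
opening: 0.0943
```

```bash
python3 - <<'E'
from h import *
plan((*REL['green'],.2,1.412,1))
E
```

```text
t 34.00 tcp [0.5098 0.1983 0.1987] th 1.4097 tilt 0.0026 F [ 1.6 -1.   1.5] open 0.0943
0.166, -0.025, -0.003, 0, 0.001, -0.001, 1,
```

Request:
carry_out(rows=[0.168,-0.025,-0.003,0,0.001,-0.001,1,0.168,-0.025,-0.003,0,0.001,-0.001,1,0.168,-0.025,-0.003,0,0.001,-0.001,1,0.168,-0.025,-0.003,0,0.001,-0.001,1])

```text
t: 34.5
ee_pos: [0.5113, 0.2979, 0.2]
tcp_rot: [0.761, 0.649, 0.0, -0.0]
ft_force: [0.3, -0.7, 0.5]
opening: 0.0938
```

```bash
python3 - <<'E'
from h import *
plan(*[(*REL['green'],z,1.412,1) for z in (.17,.12,.085,.0715)])
E
```

```text
t 34.50 tcp [0.5113 0.2979 0.2   ] th 1.4132 tilt 0.0004 F [ 0.3 -0.7  0.5] open 0.0938
0.002, 0, 0.05, 0, 0, 0, 1,
0.002, 0, 0.133, 0, 0, 0, 1,
0.002, 0, 0.192, 0, 0, 0, 1,
0.002, 0, 0.214, 0, 0, 0, 1,
```

Request:
carry_out(rows=[0.002,0,0.05,0,0,0,1,0.002,0,0.133,0,0,0,1,0.002,0,0.19,0,0,0,1,0.002,0,0.213,0,0,0,1,0.002,0,0.213,0,0,0,1])

```text
t: 35.12
ee_pos: [0.5118, 0.2991, 0.0726]
tcp_rot: [0.761, 0.649, 0.0, -0.0]
ft_force: [0.3, 0.4, 0.4]
opening: 0.0941
```

Request:
carry_out(rows=[0,0,0,0,0,0,-1,0,0,0,0,0,0,-1,0,0,0,0,0,0,-1,0,0,0,0,0,0,-1,0,0,0,0,0,0,-1])

```text
t: 35.75
ee_pos: [0.5116, 0.2999, 0.0726]
tcp_rot: [0.76, 0.649, 0.001, -0.0]
ft_force: [0.9, -0.9, 0.7]
opening: 0.0475
```

Request:
carry_out(rows=[0,0,0,0,0,0,-1,0,0,-0.02,0,0,0,-1,0,0,-0.053,0,0,0,-1,0,0,-0.12,0,0,0,-1,0,0,-0.21,0,0,0,-1])

```text
t: 36.38
ee_pos: [0.511, 0.2996, 0.2005]
tcp_rot: [0.76, 0.649, 0.0, -0.0]
ft_force: [1.2, -0.3, -1.1]
opening: 0.0458
```

```bash
python3 - <<'E'
from h import *
travel(PK['green'],.205,1.6899,(.06,.18,.33,.48,.63))
E
```

```text
t 36.38 tcp [0.511  0.2996 0.2005] th 1.4138 tilt 0.0009 F [ 1.2 -0.3 -1.1] open 0.0458
t 36.38 tcp [0.511  0.2996 0.2005] th 1.4138 tilt 0.0009 F [ 1.2 -0.3 -1.1] open 0.0458
-0.032, 0.003, -0.008, 0, 0, -0.005, -1,
-0.097, 0.01, -0.008, 0, 0, -0.016, -1,
-0.179, 0.018, -0.008, 0, 0, -0.029, -1,
-0.26, 0.027, -0.008, 0, 0, -0.042, -1,
-0.341, 0.035, -0.008, 0, 0, -0.055, -1,
```

Request:
carry_out(rows=[-0.032,0.003,-0.008,0,0,-0.005,-1,-0.097,0.01,-0.008,0,0,-0.016,-1,-0.179,0.018,-0.008,0,0,-0.029,-1,-0.26,0.027,-0.008,0,0,-0.042,-1,-0.341,0.035,-0.008,0,0,-0.055,-1])

```text
t: 37.0
ee_pos: [0.5, 0.093, 0.2044]
tcp_rot: [0.701, 0.713, 0.001, 0.0]
ft_force: [1.9, -0.0, -1.3]
opening: 0.0459
```

```bash
python3 - <<'E'
from h import *
travel(PK['green'],.2,1.6899,(.4,.75,1))
E
```

```text
t 37.00 tcp [0.5    0.093  0.2044] th 1.5878 tilt 0.0017 F [ 1.9 -0.  -1.3] open 0.0459
t 37.00 tcp [0.5    0.093  0.2044] th 1.5878 tilt 0.0017 F [ 1.9 -0.  -1.3] open 0.0459
-0.079, -0.006, 0.007, 0.001, 0, -0.013, -1,
-0.149, -0.011, 0.007, 0.001, 0, -0.024, -1,
-0.199, -0.015, 0.007, 0.001, 0, -0.032, -1,
```

Request:
carry_out(rows=[-0.079,-0.006,0.007,0,0,-0.013,-1,-0.149,-0.011,0.007,0,0,-0.024,-1,-0.199,-0.015,0.007,0,0,-0.032,-1,-0.199,-0.015,0.007,0,0,-0.032,-1,-0.199,-0.015,0.007,0,0,-0.032,-1])

```text
t: 37.62
ee_pos: [0.4932, -0.0244, 0.1996]
tcp_rot: [0.665, 0.747, 0.001, 0.0]
ft_force: [0.1, 0.6, -1.7]
opening: 0.0459
```

```bash
python3 - <<'E'
from h import *
plan(*[(*PK['green'],z,1.6899,-1) for z in (.17,.13,.1,.084,.077)])
E
```

```text
t 37.62 tcp [ 0.4932 -0.0244  0.1996] th 1.6871 tilt 0.0015 F [ 0.1  0.6 -1.7] open 0.0459
-0.003, 0, 0.049, 0, 0, -0.001, -1,
-0.003, 0, 0.116, 0, 0, -0.001, -1,
-0.003, -0.001, 0.166, 0, 0, -0.001, -1,
-0.003, -0.001, 0.193, 0, 0, -0.001, -1,
-0.003, -0.001, 0.204, 0, 0, -0.001, -1,
```

Request:
carry_out(rows=[-0.002,0,0.03,0,0,-0.001,-1,-0.002,0,0.09,0,0,-0.001,-1,-0.002,0,0.15,0,0,-0.001,-1,-0.002,0,0.19,0,0,-0.001,-1,-0.002,0,0.205,0,0,-0.001,-1])

```text
t: 38.25
ee_pos: [0.4924, -0.0251, 0.074]
tcp_rot: [0.663, 0.749, 0.0, -0.001]
ft_force: [9.6, 3.0, 31.6]
opening: 0.046
```

Request:
carry_out(rows=[0,0,0.001,0,0,0,-1,0,0,0.003,0,0,0,-1,0,0,0.003,0,0,0,-1,0,0,0.003,0,0,0,-1])

```text
t: 38.75
ee_pos: [0.4933, -0.0264, 0.0743]
tcp_rot: [0.664, 0.748, 0.0, 0.0]
ft_force: [0.1, -0.6, -1.2]
opening: 0.0457
```

Request:
carry_out(rows=[0,0,0.001,0,0,0,-1,0,0,0.001,0,0,0,-1])

```text
t: 39.0
ee_pos: [0.4934, -0.0264, 0.0739]
tcp_rot: [0.664, 0.748, 0.0, 0.0]
ft_force: [-2.3, -0.2, 9.1]
opening: 0.0457
```

Request:
carry_out(rows=[0,0,0,0,0,0,0.5,0,0,0,0,0,0,0.5,0,0,-0.04,0,0,0,0.6,0,0,-0.116,0,0,0,0.8,0,0,-0.21,0,0,0,1])

```text
t: 39.62
ee_pos: [0.4926, -0.0262, 0.2003]
tcp_rot: [0.664, 0.748, 0.0, -0.001]
ft_force: [0.6, -1.1, 0.3]
opening: 0.0906
```

```bash
python3 - <<'E'
from h import *
plan((*REL['yellow'],.2,1.411,1))
E
```

```text
t 39.62 tcp [ 0.4926 -0.0262  0.2003] th 1.6902 tilt 0.0021 F [ 0.6 -1.1  0.3] open 0.0906
0.661, 0.133, 0.002, 0, -0.001, 0.089, 1,
```

Request:
carry_out(rows=[0.661,0.133,0,0,-0.001,0.089,1,0.661,0.133,0,0,-0.001,0.089,1,0.661,0.133,0,0,-0.001,0.089,1,0.661,0.133,0,0,-0.001,0.089,1,0.661,0.133,0,0,-0.001,0.089,1])

```text
t: 40.25
ee_pos: [0.5174, 0.2766, 0.1997]
tcp_rot: [0.762, 0.648, -0.001, 0.001]
ft_force: [0.8, -0.9, 0.6]
opening: 0.094
```

```bash
python3 - <<'E'
from h import *
plan((*REL['yellow'],.2,1.411,1))
E
```

```text
t 40.25 tcp [0.5174 0.2766 0.1997] th 1.4096 tilt 0.0025 F [ 0.8 -0.9  0.6] open 0.0940
0.167, -0.015, -0.001, 0, 0.001, 0, 1,
```

Request:
carry_out(rows=[0.168,-0.015,-0.001,0,0.001,0,1,0.168,-0.015,-0.001,0,0.001,0,1,0.168,-0.015,-0.001,0,0.001,0,1,0.168,-0.015,-0.001,0,0.001,0,1])

```text
t: 40.75
ee_pos: [0.5246, 0.3752, 0.1998]
tcp_rot: [0.762, 0.648, 0.0, 0.0]
ft_force: [0.5, -1.0, -0.1]
opening: 0.0936
```

```bash
python3 - <<'E'
from h import *
plan(*[(*REL['yellow'],z,1.411,1) for z in (.17,.12,.085,.0715)])
E
```

```text
t 40.75 tcp [0.5246 0.3752 0.1998] th 1.4101 tilt 0.0006 F [ 0.5 -1.  -0.1] open 0.0936
0.003, -0.001, 0.05, 0, 0, 0, 1,
0.002, -0.001, 0.133, 0, 0, 0, 1,
0.002, -0.001, 0.191, 0, 0, 0, 1,
0.002, -0.001, 0.214, 0, 0, 0, 1,
```

Request:
carry_out(rows=[0.002,-0.001,0.05,0,0,0,1,0.002,-0.001,0.133,0,0,0,1,0.002,-0.001,0.19,0,0,0,1,0.002,-0.001,0.213,0,0,0,1,0.002,-0.001,0.213,0,0,0,1])

```text
t: 41.38
ee_pos: [0.5245, 0.3765, 0.0725]
tcp_rot: [0.762, 0.648, 0.0, -0.0]
ft_force: [0.3, 0.6, 0.8]
opening: 0.0943
```

Request:
carry_out(rows=[0,0,0,0,0,0,-1,0,0,0,0,0,0,-1,0,0,0,0,0,0,-1,0,0,0,0,0,0,-1,0,0,0,0,0,0,-1])

```text
t: 42.0
ee_pos: [0.5243, 0.3772, 0.0724]
tcp_rot: [0.762, 0.648, 0.001, -0.0]
ft_force: [0.5, 0.2, 0.7]
opening: 0.0477
```

Request:
carry_out(rows=[0,0,0,0,0,0,-1,0,0,-0.02,0,0,0,-1,0,0,-0.053,0,0,0,-1,0,0,-0.12,0,0,0,-1,0,0,-0.21,0,0,0,-1])

```text
t: 42.62
ee_pos: [0.5237, 0.3768, 0.2002]
tcp_rot: [0.761, 0.648, 0.0, -0.0]
ft_force: [1.0, 0.3, -1.6]
opening: 0.0458
```

```bash
python3 - <<'E'
from h import *
travel(PK['yellow'],.205,1.6899,(.06,.18,.33,.48,.63))
E
```

```text
t 42.62 tcp [0.5237 0.3768 0.2002] th 1.4105 tilt 0.0006 F [ 1.   0.3 -1.6] open 0.0458
t 42.62 tcp [0.5237 0.3768 0.2002] th 1.4105 tilt 0.0006 F [ 1.   0.3 -1.6] open 0.0458
-0.032, 0.001, -0.008, 0, 0, -0.005, -1,
-0.097, 0.003, -0.008, 0, 0, -0.016, -1,
-0.177, 0.006, -0.008, 0, 0, -0.029, -1,
-0.258, 0.009, -0.008, 0, 0, -0.043, -1,
-0.338, 0.011, -0.008, 0, 0, -0.056, -1,
```

Request:
carry_out(rows=[-0.032,0.001,-0.008,0,0,-0.005,-1,-0.097,0.003,-0.008,0,0,-0.016,-1,-0.177,0.006,-0.008,0,0,-0.029,-1,-0.258,0.009,-0.008,0,0,-0.043,-1,-0.338,0.011,-0.008,0,0,-0.056,-1])

```text
t: 43.25
ee_pos: [0.498, 0.1745, 0.2041]
tcp_rot: [0.701, 0.713, 0.001, 0.001]
ft_force: [0.5, -0.9, -0.9]
opening: 0.0461
```

```bash
python3 - <<'E'
from h import *
travel(PK['yellow'],.2,1.6899,(.4,.75,1))
E
```

```text
t 43.25 tcp [0.498  0.1745 0.2041] th 1.5878 tilt 0.0021 F [ 0.5 -0.9 -0.9] open 0.0461
t 43.25 tcp [0.498  0.1745 0.2041] th 1.5878 tilt 0.0021 F [ 0.5 -0.9 -0.9] open 0.0461
-0.078, -0.011, 0.007, 0.001, 0, -0.013, -1,
-0.147, -0.021, 0.007, 0.001, 0, -0.024, -1,
-0.195, -0.028, 0.007, 0.001, 0, -0.032, -1,
```

Request:
carry_out(rows=[-0.078,-0.011,0.007,0,0,-0.013,-1,-0.147,-0.021,0.007,0,0,-0.024,-1,-0.195,-0.028,0.007,0,0,-0.032,-1,-0.195,-0.028,0.007,0,0,-0.032,-1,-0.195,-0.028,0.007,0,0,-0.032,-1])

```text
t: 43.88
ee_pos: [0.4834, 0.0592, 0.1994]
tcp_rot: [0.665, 0.747, 0.001, 0.0]
ft_force: [0.4, -0.0, -1.8]
opening: 0.0457
```

```bash
python3 - <<'E'
from h import *
plan(*[(*PK['yellow'],z,1.6899,-1) for z in (.17,.13,.1,.084,.077)])
E
```

```text
t 43.88 tcp [0.4834 0.0592 0.1994] th 1.6870 tilt 0.0020 F [ 0.4 -0.  -1.8] open 0.0457
-0.004, -0.001, 0.049, 0.001, 0, -0.001, -1,
-0.004, -0.001, 0.116, 0.001, 0, -0.001, -1,
-0.004, -0.001, 0.166, 0.001, 0, -0.001, -1,
-0.004, -0.002, 0.192, 0.001, 0, -0.001, -1,
-0.004, -0.002, 0.204, 0.001, 0, -0.001, -1,
```

Request:
carry_out(rows=[-0.003,-0.001,0.03,0,0,-0.001,-1,-0.003,-0.001,0.09,0,0,-0.001,-1,-0.003,-0.001,0.15,0,0,-0.001,-1,-0.003,-0.001,0.185,0,0,-0.001,-1,-0.003,-0.001,0.198,0,0,-0.001,-1])

```text
t: 44.5
ee_pos: [0.4819, 0.0577, 0.078]
tcp_rot: [0.663, 0.748, 0.0, -0.001]
ft_force: [0.0, 0.2, -1.9]
opening: 0.0456
```

Request:
carry_out(rows=[0,0,0.003,0,0,0,-1,0,0,0.006,0,0,0,-1,0,0,0.008,0,0,0,-1,0,0,0.008,0,0,0,-1])

```text
t: 45.0
ee_pos: [0.4831, 0.0567, 0.0752]
tcp_rot: [0.664, 0.748, 0.001, 0.0]
ft_force: [-0.3, -0.2, -1.8]
opening: 0.0461
```

Request:
carry_out(rows=[0,0,0.001,0,0,0,-1,0,0,0.002,0,0,0,-1,0,0,0.002,0,0,0,-1])

```text
t: 45.38
ee_pos: [0.4833, 0.0568, 0.0741]
tcp_rot: [0.664, 0.748, 0.001, 0.0]
ft_force: [0.2, -0.2, 5.7]
opening: 0.0456
```

Touchdown. Release, rise, and move clear.

Request:
carry_out(rows=[0,0,0,0,0,0,0.5,0,0,0,0,0,0,0.5,0,0,-0.04,0,0,0,0.6,0,0,-0.116,0,0,0,0.8,0,0,-0.21,0,0,0,1])

```text
t: 46.0
ee_pos: [0.4822, 0.0568, 0.2007]
tcp_rot: [0.664, 0.748, 0.0, -0.001]
ft_force: [1.6, -1.2, 0.5]
opening: 0.0912
```

```bash
python3 - <<'E'
from h import *
plan((.40,.36,.2,1.9,1))
E
```

```text
t 46.00 tcp [0.4822 0.0568 0.2007] th 1.6903 tilt 0.0017 F [ 1.6 -1.2  0.5] open 0.0912
0.518, -0.076, 0.002, 0, -0.001, -0.067, 1,
```

Request:
carry_out(rows=[0.518,-0.076,0,0,0,-0.067,1,0.518,-0.076,0,0,0,-0.067,1,0.518,-0.076,0,0,0,-0.067,1,0.518,-0.076,0,0,0,-0.067,1,0.518,-0.076,0,0,0,-0.067,1])

```text
t: 46.62
ee_pos: [0.4005, 0.3599, 0.1999]
tcp_rot: [0.582, 0.813, 0.001, 0.0]
ft_force: [2.0, -0.4, 1.2]
opening: 0.0939
```

Request:
carry_out(rows=[0,0,0,0,0,0,1,0,0,0,0,0,0,1])

```text
t: 46.88
ee_pos: [0.4009, 0.3582, 0.1997]
tcp_rot: [0.581, 0.814, 0.0, 0.0]
ft_force: [0.4, 0.1, 0.5]
opening: 0.094
```

```bash
python3 - <<'E'
from h import *
im=grab('top','z1.png'); b=grab('scene','z2.png'); state()
rois=dict(yellow=(225,236,270,272),green=(265,230,303,266),red=(300,230,338,262))
im0=cv2.imread('pics/top0.png')
for n in rois:
    f=lambda i:fitmask('top',mask(i,n),rois[n],.046,.07,.005,.101,[*SLOT[n],.118])[0]
    A,B=f(im0),f(im); print(n,np.round(A,4),np.round(B,4),'diff mm',np.round((B-A)[:2]*1000,1),np.round((B-A)[2],3))
cv2.imwrite('pics/z3.png',np.hstack([cv2.resize(im[80:290,90:470],(400,221),interpolation=cv2.INTER_CUBIC),cv2.resize(b[110:380,90:480],(400,277),interpolation=cv2.INTER_CUBIC)[:221]]))
cv2.imwrite('pics/z4.png',cv2.resize(im[180:270,215:465],None,fx=3.1,fy=3.1,interpolation=cv2.INTER_CUBIC))
d=cv2.absdiff(im0,im).max(2); print('bystander diff', d[100:165,170:380].max(), (d[100:165,170:380]>40).sum())
E
```

```text
t 46.98 tcp [0.4018 0.3571 0.1998] th 1.8983 tilt 0.0010 F [ 0.6  1.  -0.1] open 0.0937
yellow [0.4821 0.0575 0.1211] [0.4821 0.0572 0.1208] diff mm [-0.  -0.2] -0.0
green [ 0.4939 -0.0252  0.1296] [ 0.4918 -0.0265  0.1253] diff mm [-2.  -1.3] -0.004
red [ 0.5037 -0.1058  0.1136] [ 0.5031 -0.1074  0.1206] diff mm [-0.6 -1.6] 0.007
bystander diff 9 0
```

View pics/z3.png

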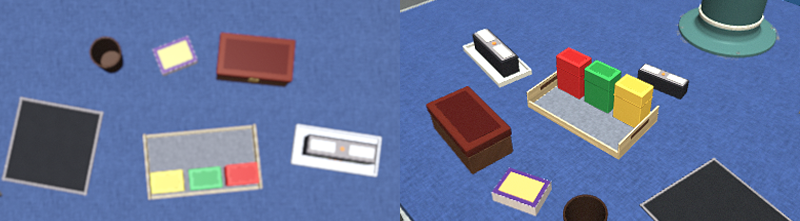

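View pics/z4.png

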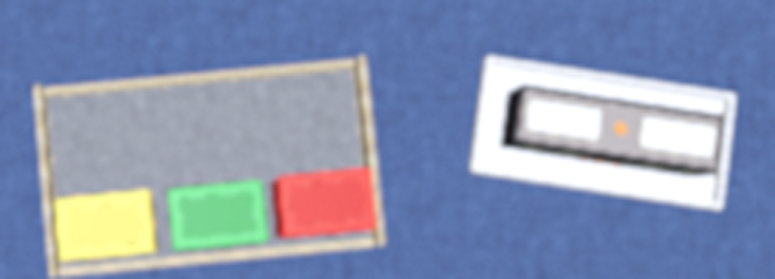

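```bash
python3 - <<'E'
from h import *
im=cv2.imread('pics/z1.png'); S=7; o=(360,190)
c=cv2.resize(im[190:260,360:460],None,fx=S,fy=S,interpolation=cv2.INTER_CUBIC)
for B,col in ((box(.048,.16,.004,.054,*HAND),(0,0,255)),(box(.092,.2,0,.014,*HAND),(255,0,255))):
    p=((proj('top',B)-o+.5)*S-.5).astype(int)
    for a in range(4):
        for i,j in ((a,(a+1)%4),(a+4,(a+1)%4+4),(a,a+4)): cv2.line(c,tuple(map(int,p[i])),tuple(map(int,p[j])),col,1,cv2.LINE_AA)
cv2.imwrite('pics/z5.png',c)
E
```

```text
(no output)
```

View pics/z5.png

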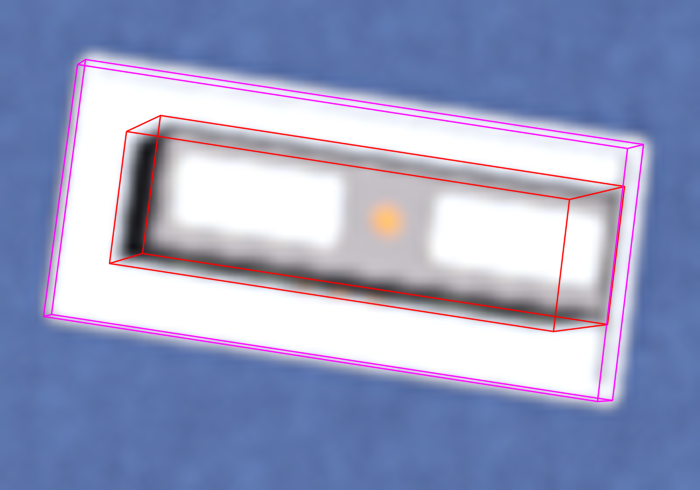

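The clock is within about 3 mm of the tray centre, the boxes are within about 2.5 mm of their places, and the bystanders have not moved. Handing in.

```bash
python3 -c "
from rig import finish_job
print(finish_job())"
```

```text
the job is handed in; nothing more can be done
None
```

I did the steps in the order asked and handed the job in at about 47 s, well within the 144 s limit. The hand-in reports no verdict, so the results below are from my own last camera checks:

- **Clock:** it stands the right way up in the white tray, roughly 3 mm or less from the centre (limit 15 mm) and lined up with the tray's length.
- **Deck boxes:** all three are upright in their own places. Compared with the first picture, yellow is off by about 0.2 mm, green by 2.4 mm and red by 1.7 mm (limit 12 mm). Each is within 0.01 rad of its starting angle.
- **Cards, chest and dice cup:** their part of the top view shows no change from the start.
- **Robot:** it is clear of everything, with the gripper open.

The green box touched down harder than planned on its return, with a brief wrist force of about 32 N (limit 120 N). It stayed upright, and no check failed. My position measurements are only good to 1–2 mm.

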